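# Lay out the microscope bench for light-sensitive samples

## Robot

A 7-joint arm with a two-finger parallel gripper is mounted at the origin on the work surface. World frame = base frame: x ahead of the robot, y to its left, z up, the work surface at z = 0. Lengths are in m, angles in rad, forces in N, time in s.
With the tool pointing down it reaches from about 0.4 to 0.85 m from the base axis. Payload 4.5 kg.
Tool frame: the origin (TCP) lies between the finger pads; the fingertips stand r.tip_reach ahead of it and the grasp point (between the pads) lies 3 mm ahead of it (r.tip_reach is the distance from the TCP to the fingertips, in m); z points along the fingers, y is the line along which they close (so a half turn about z gives the same grasp; the last joint's range is limited). The gripper opens to 88 mm and grips with 3 to 60 N. Pads are 18 mm wide; open, the fingers measure 123 mm over their backs; the gripper's body (75 mm by 187 mm) begins 45 mm behind the grasp point.
Start: joints at [1.238, 0.689, -0.195, 1.565, 0.157, 0.902, -0.215], TCP at [0.224, -0.583, 0.261] pointing down, gripper open.
Joint ranges: [-3.01, 3.01], [-0.46, 2.08], [-1.47, 1.51], [0.13, 2.56], [-1, 4.14], [0.04, 2.09], [-2.66, 2.66]. Speed limits (rad/s): [2.57, 2.57, 3.14, 3.14, 3.14, 3.14, 3.14].

## Interface

Orientations are given as a unit quaternion [x, y, z, w].
In Python, from plant import r gives the robot as it stands.
- The arm moves only by the tool step_arm, never from a script. Its argument "motion" is a list of rows, each an object with "dp": the shift along the tool's x, y, z in mm, a list of three; "twist": the turn, a rotation vector about the tool's x, y, z in rad, a list of three; "hand": the opening, from -1 (shut) to 1 (fully open). In form: [{"dp": [dx, dy, dz], "twist": [rx, ry, rz], "hand": hand}, ...]. A call has 1 to 5 rows; each row is the pose to reach, as a shift and turn from the pose commanded when the call began, along the tool's axes at that moment; what a row does not reach only later rows make up. A row lasts 1/8 s, in which the tool goes at most 62.5 mm and 10.7 degrees, less where a joint would pass 70% of its speed; a pose out of reach is approached as far as the arm can. A call with a gripper value outside its range is refused whole. The fingers move at their own pace and stop on an object; "force" is the grip in N (left out, the last holds). Time passes only in rows, so rows that repeat a pose let the fingers close. It gives the time, the measured TCP pose, the force, the opening and the grip force at its end, in the units of the state.
- r.get_state(): the state, without advancing time (a new reading comes with each control period).
- r.snapshot(name): name is "scene" or "top" or "wrist"; returns a dict with "pixels" (400x640x3 uint8, red, green, blue), "depth" (400x640 float32, m along the optical axis (not along the pixel's ray), 0 where there is no reading), "fx", "fy", "cx", "cy" (pixels), "xyz" and "orientation" of the camera in the world; the wrist camera has in their place "mount" (4x4, takes a point from camera to tool coordinates, whose origin is the TCP and whose axes are the flange's). Camera axes: x right, y down, z forward; pixel columns grow to the right and rows downward; lengths in m; the calibration is good to about 2 mm. A picture is of the moment at which its call begins: read the wrist's pose just before it.
- r.finish_job(): hands the job in; it is judged then, once.
Trained networks look in the newest picture that a camera, given by its name, has taken for a name from the list of things; names that differ only in an ending like _2 or _b are one class to them, and where a whole thing is asked for, a point or a joint stands for the part that bears it (a point fixed in the world has none). Each returns a list of dicts, best first, with "score" (0 to 1); they miss things now and then, are a little off and sometimes report something else, mostly with a low value. They report only what shows in the picture. A call takes as long as a camera call. They do not tell look-alikes from the thing itself.
- r.search_frame(camera, thing): "at" ([x, y, z] in m, in the coordinates of the camera as it stood for that picture, good to about 4 mm: the middle of the surface that is visible of it).
The state is a dict: "clock": time; "q": joint angles; "qd": joint speeds; "joint_torque": joint torques, N m; "tool_pos": TCP position; "eef_rot": TCP orientation; "contact_force": force on the tool from outside, world axes, zero at the start; "moment": the same for the moment, N m; "opening": opening from 0.0 (shut) to 1.0 (fully open); "finger_force": force on a finger pad.
Only numpy, scipy, OpenCV 4.12 (cv2) and the standard library are available. Lean on these libraries where they do the work, as an engineer would, in place of code of your own. Each camera call takes 0.05 s, during which the arm holds its last target. There are 200 camera calls.

## Task

Get the microscope bench ready for light-sensitive samples. First, before moving anything else, slide the lamp dimmer's grip along its track until it is level with the black preset pointer. Then stand every specimen jar upright inside a ring on the marked sheet (one jar to a ring), move every capped tube from the grey transit block into the white rack, each fully home in its own hole, and lay the black slide box label up inside the rectangle, square with it; leave the other things on the bench alone.

Things in the scene. Friction and masses are not known exactly. Their poses are not given: they have to be found in the camera images.
- lamp_top (a point): top centre of the dimmer's black block grip (28 mm across the track, 20 mm along it, 40 mm tall; its top is about 80 mm above the bench). It slides 120 mm along an aluminium track (40 mm wide, top 39 mm above the bench) in the middle of a fixed white console, 100 x 200 x 25 mm; about 1.5 N of friction, it stays where it is left. y runs along the track.
- pointer: small black T-shaped preset pointer lying fixed on the console top beside the track, on the side away from the robot; origin at its inner end, 22 mm from the track's middle; y along the track. It sits at a different place along the track each time. The grip is at the pointer when the grip's centre has the same y in this frame as the pointer. It cannot be moved.
- ring0 (a point): centre of printed ring 0 (75 mm inside diameter; rings 95 mm apart), on the bench top. The three rings stand in a row along y on a dark printed sheet, 190 x 310 mm, under 1 mm thick.
- ring1 (a point): centre of printed ring 1 (75 mm inside diameter; rings 95 mm apart), on the bench top. The three rings stand in a row along y on a dark printed sheet, 190 x 310 mm, under 1 mm thick.
- ring2 (a point): centre of printed ring 2 (75 mm inside diameter; rings 95 mm apart), on the bench top. The three rings stand in a row along y on a dark printed sheet, 190 x 310 mm, under 1 mm thick.
- box_spot (a point): centre of the printed rectangle (70 x 140 mm inside, long side along this point's y), on the bench top
- rack_hole0 (a point): mouth of rack hole 0, 60 mm above the bench; 21 mm across, 50 mm deep (floor 10 mm above the bench). The white rack is fixed, 175 x 62 x 60 mm, its four holes in a row along x, 40 mm apart.
- rack_hole1 (a point): mouth of rack hole 1, 60 mm above the bench; 21 mm across, 50 mm deep (floor 10 mm above the bench). The white rack is fixed, 175 x 62 x 60 mm, its four holes in a row along x, 40 mm apart.
- rack_hole2 (a point): mouth of rack hole 2, 60 mm above the bench; 21 mm across, 50 mm deep (floor 10 mm above the bench). The white rack is fixed, 175 x 62 x 60 mm, its four holes in a row along x, 40 mm apart.
- rack_hole3 (a point): mouth of rack hole 3, 60 mm above the bench; 21 mm across, 50 mm deep (floor 10 mm above the bench). The white rack is fixed, 175 x 62 x 60 mm, its four holes in a row along x, 40 mm apart.
- tube0: capped sample tube, 18 mm in diameter, 116 mm long with its 21 mm wide, 22 mm tall white cap; 30 g; origin at the centre of its round foot, z along the tube to the cap. Starts upright in the fixed grey transit block (115 x 115 x 55 mm; three holes 45 mm deep in a triangle, 60 mm or more apart). May be absent.
- tube1: capped sample tube, 18 mm in diameter, 116 mm long with its 21 mm wide, 22 mm tall white cap; 30 g; origin at the centre of its round foot, z along the tube to the cap. Starts upright in the fixed grey transit block (115 x 115 x 55 mm; three holes 45 mm deep in a triangle, 60 mm or more apart). May be absent.
- tube2: capped sample tube, 18 mm in diameter, 116 mm long with its 21 mm wide, 22 mm tall white cap; 30 g; origin at the centre of its round foot, z along the tube to the cap. Starts upright in the fixed grey transit block (115 x 115 x 55 mm; three holes 45 mm deep in a triangle, 60 mm or more apart). May be absent.
- jar0: squat brownish specimen jar with a white lid, 58 mm in diameter, 42 mm tall, about 140 g; origin at the centre of its underside, z up. May be absent.
- jar1: squat brownish specimen jar with a white lid, 58 mm in diameter, 42 mm tall, about 140 g; origin at the centre of its underside, z up. May be absent.
- jar2: squat brownish specimen jar with a white lid, 58 mm in diameter, 42 mm tall, about 140 g; origin at the centre of its underside, z up. May be absent.
- slidebox: black slide box, 50 (x) x 120 (y) x 38 (z) mm, about 160 g, paper label on top; origin at the centre of its underside
- dropper: bystander: amber dropper bottle, 36 mm in diameter, 85 mm tall; origin under it
- lenscap: bystander: flat black lens cap, 48 mm in diameter, 20 mm tall; origin under it
- dishes: bystander: stack of clear round dishes, 86 mm in diameter, 41 mm tall; origin under it
- lensbrush: bystander: brush lying down, 150 mm long, about 20 mm tall; origin under its middle, x along it
- mug: bystander: white mug, 76 mm in diameter, 90 mm tall; origin under it
There are look-alikes about, which are no part of the job. What is shaped like the tube2 but purple or yellow is not meant.

How it is judged:
On the way:
1. the lamp dimmer is level with the pointer before any jar, tube or the slide box has been taken away (y of lamp_top in the frame of pointer between -0.006 and 0.006 m and distance of each of jar0, jar1, jar2, tube0, tube1, tube2, slidebox from where it was at the start of the episode below 0.06 m), for 0.2 s.
At the end, for the whole second after the job is handed in: Grip within 6 mm of the pointer; each jar upright on the bench within 14 mm of a ring centre; each tube upright at the floor of a rack hole (foot below 20 mm); slide box label up within 14 mm of the rectangle centre along each side and 0.17 rad of square; all at rest (y of lamp_top in the frame of pointer between -0.006 and 0.006 m and (horizontal distance between jar0 and ring0 below 0.014 m or horizontal distance between jar0 and ring1 below 0.014 m or horizontal distance between jar0 and ring2 below 0.014 m) and angle between each of jar0, jar1, jar2, tube0, tube1, tube2, slidebox's own z axis and vertical below 0.15 rad and height (world z) of each of jar0, jar1, jar2, slidebox below 0.008 m and linear speed of each of jar0, jar1, jar2, tube0, tube1, tube2, slidebox below 0.02 m/s and (horizontal distance between jar1 and ring0 below 0.014 m or horizontal distance between jar1 and ring1 below 0.014 m or horizontal distance between jar1 and ring2 below 0.014 m) and (horizontal distance between jar2 and ring0 below 0.014 m or horizontal distance between jar2 and ring1 below 0.014 m or horizontal distance between jar2 and ring2 below 0.014 m) and (horizontal distance between tube0 and rack_hole0 below 0.008 m or horizontal distance between tube0 and rack_hole1 below 0.008 m or horizontal distance between tube0 and rack_hole2 below 0.008 m or horizontal distance between tube0 and rack_hole3 below 0.008 m) and height (world z) of each of tube0, tube1, tube2 below 0.02 m and (horizontal distance between tube1 and rack_hole0 below 0.008 m or horizontal distance between tube1 and rack_hole1 below 0.008 m or horizontal distance between tube1 and rack_hole2 below 0.008 m or horizontal distance between tube1 and rack_hole3 below 0.008 m) and (horizontal distance between tube2 and rack_hole0 below 0.008 m or horizontal distance between tube2 and rack_hole1 below 0.008 m or horizontal distance between tube2 and rack_hole2 below 0.008 m or horizontal distance between tube2 and rack_hole3 below 0.008 m) and x of slidebox in the frame of box_spot between -0.014 and 0.014 m and y of slidebox in the frame of box_spot between -0.014 and 0.014 m and angle between the y axis of slidebox and the y axis of box_spot, either way round below 0.17 rad); the robot touches nothing.
It fails at once if a bystander (dropper bottle, lens cap, dishes, brush or mug) is moved more than 4 cm (distance of any of dropper, lenscap, dishes, lensbrush, mug from where it was at the start of the episode above 0.04 m).
Of jar0, jar1, jar2 only 2 to 3 are there at a start; the rules pass over those that are not, and their reading is None.
Of tube0, tube1, tube2 only 2 to 3 are there at a start; the rules pass over those that are not, and their reading is None.
At some moment in a run one of jar0, jar1, jar2, slidebox may be knocked a few centimetres aside while the robot is not near it.
It also fails if it takes over 210 s, if anything falls off the work surface, if the arm or the gripper's body presses on something with over 40 N, if the wrist force passes 120 N, or if a joint passes its speed limit or range.

## Working session

There is one attempt and no reset: what is moved stays moved. The work goes in short steps, Python scripts to look and compute and a tool call to move; the robot and the scene stay as the last step left them, time stands still between calls to the robot, and variables do not carry over. Pictures are saved under pics/ and viewed, at most 14 in all, crops included, and the job is handed in when it is done.

Besides the shell and the picture viewer there is one more tool, called after "Request:" by a JSON object that holds its "op" and its "data". step_arm: Moves the arm, as the interface text tells. Its arguments: {"type":"object","properties":{"motion":{"type":"array"},"force":{"type":"number"}},"required":["motion"]}

```bash
mkdir -p pics; ls
cat > h.py <<'E'
import numpy as np, cv2
from scipy.spatial.transform import Rotation as R
from plant import r
def snap(n, save=None):
    s=r.get_state(); c=r.snapshot(n)
    if n=='wrist':
        T=np.eye(4);T[:3,:3]=R.from_quat(s['eef_rot']).as_matrix();T[:3,3]=s['tool_pos'];M=T@np.array(c['mount'])
    else:
        M=np.eye(4);M[:3,:3]=R.from_quat(c['orientation']).as_matrix();M[:3,3]=c['xyz']
    c['M']=M
    if save: cv2.imwrite('pics/'+save,cv2.cvtColor(c['pixels'],cv2.COLOR_RGB2BGR))
    return c
def cloud(c):
    d=c['depth'];v,u=np.mgrid[:400,:640]
    p=np.stack([(u-c['cx'])/c['fx']*d,(v-c['cy'])/c['fy']*d,d],-1)
    return p@c['M'][:3,:3].T+c['M'][:3,3]
def find(c,cam,t):
    return [(round(o['score'],2),np.round(c['M'][:3,:3]@np.array(o['at'])+c['M'][:3,3],4).tolist()) for o in r.search_frame(cam,t)]
def proj(c,p):
    q=c['M'][:3,:3].T@(np.array(p)-c['M'][:3,3]);return np.round([c['fx']*q[0]/q[2]+c['cx'],c['fy']*q[1]/q[2]+c['cy']],0).astype(int).tolist()
E
python3 - <<'E'
from h import *
s=r.get_state();print({k:np.round(v,3).tolist() for k,v in s.items()},r.tip_reach)
for n in ['top','scene']:
    c=snap(n,n+'0.png'); print(n,c['xyz'],np.round(c['M'],2).tolist(),c['fx'])
    for t in ['lamp_top','pointer','ring0','box_spot','rack_hole0','tube0','jar0','slidebox','dropper','lenscap','dishes','lensbrush','mug']:
        print(t,[(a,b,proj(c,b)) for a,b in find(c,n,t)])
E
```

```text
pics
{'clock': 0.0, 'q': [1.238, 0.69, -0.194, 1.566, 0.157, 0.902, -0.215], 'qd': [0.0, 0.0, -0.002, 0.0, -0.001, 0.0, -0.001], 'joint_torque': [0.0, -52.756, -1.267, -15.343, -0.053, 0.007, 0.0], 'tool_pos': [0.224, -0.583, 0.26], 'eef_rot': [0.983, 0.182, -0.0, -0.001], 'contact_force': [1.205, 0.78, -0.601], 'moment': [0.003, 0.019, 0.017], 'finger_force': 0.0, 'opening': 1.001} 0.022
top [0.29813696 0.05360991 1.32226617] [[-0.04, -0.97, 0.22, 0.3], [-1.0, 0.04, -0.0, 0.05], [-0.01, -0.22, -0.97, 1.32], [0.0, 0.0, 0.0, 1.0]] 428.2681353555385
lamp_top [(0.24, [0.5997, -0.035, -0.0017], [350, 204])]
pointer [(0.6, [0.7924, -0.0635, 0.0195], [356, 144])]
ring0 [(0.85, [0.5982, -0.0377, 0.0025], [351, 204])]
box_spot [(0.81, [0.6018, -0.0341, 0.0024], [350, 203]), (0.74, [0.4546, 0.3895, 0.082], [208, 252])]
rack_hole0 [(0.93, [0.4866, -0.3458, 0.0618], [458, 232])]
tube0 [(0.75, [0.4369, 0.0164, 0.0391], [337, 255]), (0.52, [0.4174, -0.2225, 0.1251], [423, 255]), (0.47, [0.4037, -0.1577, 0.1281], [401, 260]), (0.46, [0.3277, -0.1745, 0.1126], [408, 288]), (0.45, [0.4702, -0.1791, 
[... 1284 characters left out ...]
 [0.522, -0.3499, 0.058], [159, 264]), (0.47, [0.4787, -0.1815, 0.0998], [216, 213]), (0.18, [0.6451, -0.2549, 0.0417], [216, 290])]
jar0 [(0.87, [0.6393, -0.2534, 0.0394], [216, 289])]
slidebox [(0.98, [0.4535, 0.0127, 0.0429], [283, 193]), (0.49, [0.518, -0.3546, 0.056], [157, 264])]
dropper [(0.89, [0.6563, -0.3887, 0.0563], [158, 319])]
lenscap [(0.62, [0.5411, -0.2602, 0.0199], [201, 263])]
dishes [(0.69, [0.7837, 0.2504, 0.0419], [427, 243]), (0.19, [0.6124, -0.0446, 0.0053], [291, 251])]
lensbrush [(0.7, [0.7937, -0.0669, 0.0177], [319, 310]), (0.58, [0.7823, 0.2509, 0.0418], [426, 243]), (0.49, [0.6095, -0.0504, 0.0027], [289, 251])]
mug [(0.76, [0.6457, 0.4482, 0.0613], [450, 176])]
```

View pics/top0.png

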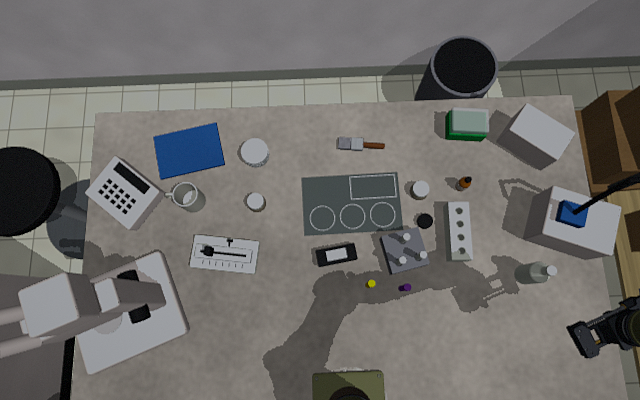

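View pics/scene0.png

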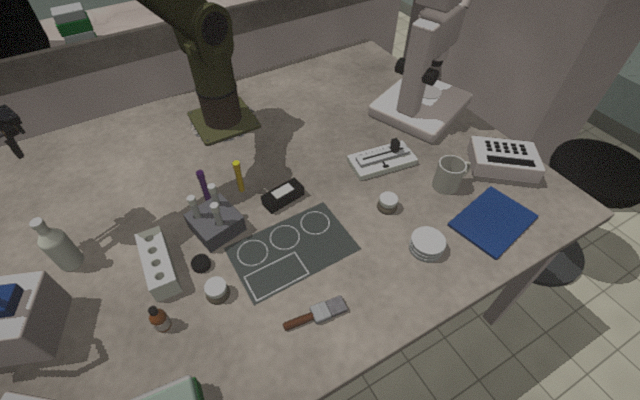

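The top view shows the console at (225,253) with its grip at (208,250) and the pointer at (230,241). Jars are at (420,189) and (255,201), and three white-capped tubes are at (406,236), (402,261) and (422,254). The yellow (371,283) and purple (405,287) tubes are decoys. The box is at (336,254), the rings at (322/352/382,216), the rectangle at (373,187), and the rack at (458,232). I'll measure these next.

Run:
```python
from h import *
c=snap('top'); p=cloud(c); np.save('p.npy',p)
X,Y,Z=p[...,0],p[...,1],p[...,2]
g=c['pixels'].astype(int).sum(-1)/3
print('bench z',np.median(Z[225:235,270:290]))
def blob(n,x,y,r_,z0,z1,extra=None):
    m=(np.hypot(X-x,Y-y)<r_)&(Z>z0)&(Z<z1)
    if extra is not None:m&=extra
    q=p[m]
    if len(q)==0: print(n,'none');return
    rc=cv2.minAreaRect((q[:,:2]*1000).astype(np.float32))
    print(n,len(q),'mid',np.round((q.min(0)+q.max(0))/2,4),'z',np.round(np.median(q[:,2]),4),'rect',np.round(rc[0],1),np.round(rc[1],1),round(rc[2],1))
blob('console',.455,.35,.13,.012,.034)
blob('grip',.455,.37,.12,.06,.1)
blob('jarA',.63,-.249,.05,.033,.05); blob('jarB',.612,.26,.05,.033,.05)
blob('box',.44,.017,.09,.03,.045)
for n,a,b in [('t1',.417,-.2225),('t2',.404,-.158),('t3',.47,-.179)]: blob(n,a,b,.02,.1,.13)
blob('rack',.487,-.346,.12,.052,.068)
blob('block',.43,-.19,.11,.045,.062)
blob('cap',.534,-.257,.04,.012,.025);blob('dropper',.645,-.383,.03,.03,.1)
blob('purple',.33,-.175,.03,.05,.13);blob('yellow',.34,-.073,.04,.05,.13)
I=c['pixels'][:,:,::-1]
a=cv2.resize(I[225:280,180:270],None,fx=8,fy=8,interpolation=cv2.INTER_CUBIC)
b=cv2.resize(I[165:240,295:405],None,fx=6.5,fy=6.5,interpolation=cv2.INTER_CUBIC)
cv2.imwrite('pics/crop_c.png',a);cv2.imwrite('pics/crop_s.png',b)
```

```text
bench z 0.0005633772409122662
console 1427 mid [0.457  0.3574 0.0234] z 0.025 rect [457.  357.1] [200.5 100.5] 81.5
grip 79 mid [0.4627 0.3941 0.0732] z 0.0782 rect [462.4 393.9] [19.8 28. ] 81.5
jarA 218 mid [ 0.6313 -0.2523  0.0408] z 0.0418 rect [ 630.8 -252.9] [47.8 51.4] 18.9
jarB 220 mid [0.6141 0.2594 0.041 ] z 0.0419 rect [613.6 259.8] [50.1 48.4] 85.1
box 662 mid [0.4395 0.0189 0.0377] z 0.0382 rect [439.6  18.1] [ 50.2 120. ] 8.3
t1 52 mid [ 0.419  -0.2207  0.1173] z 0.1255 rect [ 419.  -220.8] [19.5 18. ] 85.5
t2 48 mid [ 0.4065 -0.1618  0.1183] z 0.125 rect [ 406.7 -162. ] [19.5 18.8] 4.0
t3 53 mid [ 0.4711 -0.1785  0.1192] z 0.1248 rect [ 471.1 -178.5] [18.2 18.9] 89.7
rack 1191 mid [ 0.4927 -0.3071  0.0598] z 0.0597 rect [ 494.5 -305.7] [158.3 173.4] 87.7
block 1313 mid [ 0.4174 -0.1862  0.0536] z 0.0554 rect [ 416.3 -191.4] [169.4 117. ] 12.6
cap 188 mid [ 0.5351 -0.2609  0.0187] z 0.0204 rect [ 535.2 -261.6] [45.1 46.7] 40.1
dropper 146 mid [ 0.6432 -0.3855  0.0618] z 0.0573 rect [ 641.3 -384.4] [35.8 29.3] 33.0
purple 66 mid [ 0.3328 -0.171   0.0853] z 0.1142 rect [ 332.9 -171.1] [18.4 18.4] 43.6
yellow 53 mid [ 0.3475 -0.0723  0.0868] z 0.1155 rect [346.8 -73.1] [18.2 19. ] 23.7
```

View pics/crop_c.png

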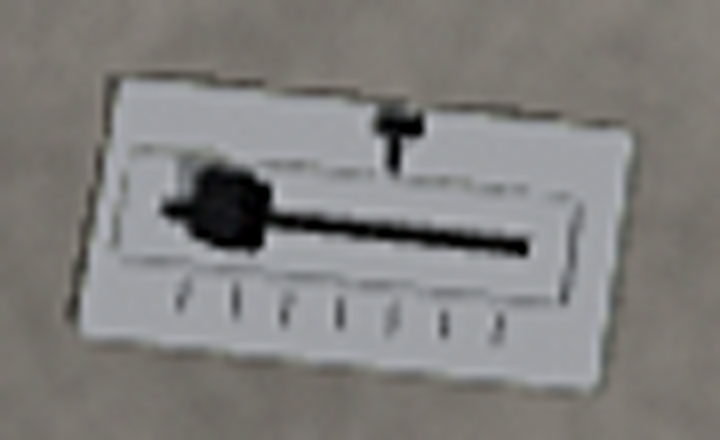

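View pics/crop_s.png

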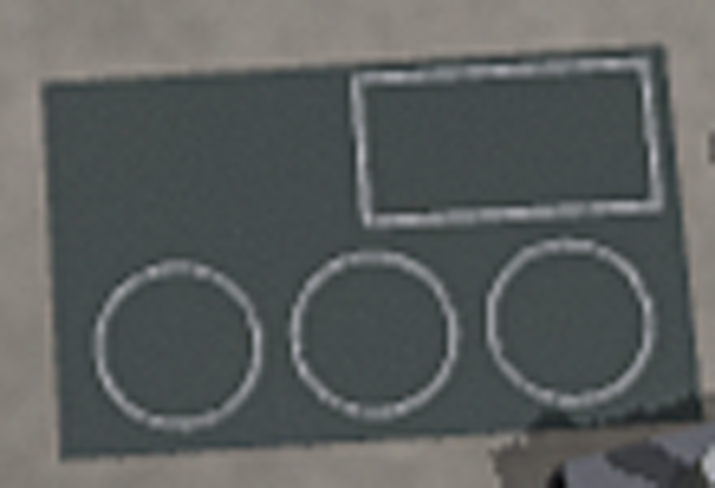

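Run:
```python
from h import *
c=snap('top'); p=cloud(c);Z=p[...,2]
def ray(u,v,z):
    d=c['M'][:3,:3]@np.array([(u-c['cx'])/c['fx'],(v-c['cy'])/c['fy'],1]);o=c['M'][:3,3];return o+d*(z-o[2])/d[2]
a=ray(180+394.5/8-.45,225+165/8-.45,.027);b=ray(180+400/8-.45,225+122/8-.45,.027)
ctr=np.array([.457,.3571]);u=np.array([np.cos(np.radians(81.5)),np.sin(np.radians(81.5))]);n=np.array([u[1],-u[0]])
for q in (a,b):print('pointer',q[:2],'along',(q[:2]-ctr)@u,'across',(q[:2]-ctr)@n)
gr=np.array([.4624,.3939]);print('grip',(gr-ctr)@u,(gr-ctr)@n)
# dark pixels on console beyond the track
m=(np.abs((p[...,:2]-ctr)@u)<.09)&(np.abs((p[...,:2]-ctr)@n-.035)<.014)
g=c['pixels'].mean(-1);w=np.clip(110-g,0,None)*m
print('dark cent', (np.stack([((p[...,:2]-ctr)@u),((p[...,:2]-ctr)@n)],-1)*w[...,None]).sum((0,1))/w.sum(),g[m].min(),np.median(g[m]))
# sheet
hsv=c['pixels'].astype(int)
v,uu=np.mgrid[:400,:640]
reg=(v>165)&(v<240)&(uu>295)&(uu<405)&(Z<.01)
sheet=reg&(g<90)
k=cv2.morphologyEx(sheet.astype(np.uint8),cv2.MORPH_CLOSE,np.ones((5,5)))
white=((g>105)&cv2.erode(k,np.ones((3,3)))>0)&reg
P=p[...,:2]
for i,(cu,cv_) in enumerate([(322,217),(352,216),(382,214)]):
    m=white&(np.abs(np.hypot(uu-cu,v-cv_)-13)<4)
    q=P[m];A=np.c_[2*q,np.ones(len(q))];s=np.linalg.lstsq(A,(q**2).sum(1),rcond=None)[0]
    print('ring',s[:2],np.sqrt(s[2]+s[:2]@s[:2]),len(q))
m=white&(v<202)&(uu>345)
m=cv2.morphologyEx(m.astype(np.uint8),cv2.MORPH_CLOSE,np.ones((3,3)))>0
n_,l,st,_=cv2.connectedComponentsWithStats(m.astype(np.uint8));m=l==1+st[1:,4].argmax()
rc=cv2.minAreaRect((P[m]*1000).astype(np.float32));print('rect',rc)
# rack
m=(np.abs(P[...,0]-.487)<.11)&(P[...,1]<-.29)&(P[...,1]>-.41)&(Z>.052)&(Z<.068)
print('rack',cv2.minAreaRect((P[m]*1000).astype(np.float32)))
# rack holes dark/ deep
m=(np.abs(P[...,0]-.487)<.085)&(np.abs(P[...,1]+.347)<.02)&((Z<.05)|(g<70))
n_,l,st,ce=cv2.connectedComponentsWithStats(m.astype(np.uint8))
for i in range(1,n_):
    if st[i,4]>8: print('hole',ce[i],st[i,4],ray(*ce[i],.06)[:2])
```

```text
pointer [0.48049563 0.34157258] along -0.01188399067851741 across 0.025532649121531886
pointer [0.49687905 0.33961923] along -0.011394262417271664 across 0.04202483145101404
grip 0.03719395459181843 -9.870066741535619e-05
dark cent [-0.01172254  0.03819665] 0.0 161.0
ring [0.55894597 0.05554103] 0.03865421462967137 109
ring [ 0.5606518  -0.03942902] 0.03855827514068539 110
ring [ 0.56336185 -0.13408156] 0.039119257445733455 119
rect ((493.624755859375, -72.66242218017578), (157.81494140625, 437.8758239746094), 76.95987701416016)
rack ((492.86566162109375, -352.9742736816406), (65.96817016601562, 173.72247314453125), 87.16431427001953)
hole [458.03448276 210.20689655] 29 [ 0.5527662  -0.35474141]
hole [459.08571429 223.45714286] 35 [ 0.512293  -0.3533613]
hole [459.96969697 236.48484848] 33 [ 0.47307194 -0.35158048]
hole [460.78378378 250.        ] 37 [ 0.43296379 -0.3494562 ]
hole [456.225 260.975] 40 [ 0.40144583 -0.33249978]
```

```bash
cat >> h.py <<'E'
def go(x,y,z,yaw=None,s=None):
    """dp(mm), twist to a downward pose; yaw = world angle (deg) of closing line (tool y)"""
    s=s or r.get_state();A=R.from_quat(s['eef_rot']).as_matrix();t=np.array(s['tool_pos'])
    cur=np.degrees(np.arctan2(A[1,1],A[0,1]))
    if yaw is None: yaw=cur
    yaw=cur+(yaw-cur+90)%180-90
    a=np.radians(yaw);Y=np.array([np.cos(a),np.sin(a),0]);Zt=np.array([0,0,-1.]);B=np.c_[np.cross(Y,Zt),Y,Zt]
    print('t',round(s['clock'],2),'pos',np.round(t,4),'yaw',round(cur,1),'-> dp',np.round(A.T@(np.array([x,y,z])-t)*1000,1).tolist(),'twist',np.round(R.from_matrix(A.T@B).as_rotvec(),3).tolist(),'op',round(s['opening'],3),'q7',round(s['q'][6],2),'F',np.round(s['contact_force'],1).tolist())
E
python3 - <<'E'
from h import *
p=np.load('p.npy');P=p[...,:2];Z=p[...,2]
u=np.array([np.cos(np.radians(81.5)),np.sin(np.radians(81.5))]);n=np.array([u[1],-u[0]])
d=P-np.array([.4624,.3939]);a=d@u;b=d@n
m=(a<.13)&(a>-.17)&(abs(b)<.07)&(Z>.1)
print('along-u body hits',m.sum(),p[m][:5])
c=r.snapshot('top')
c['M']=np.eye(4);c['M'][:3,:3]=R.from_quat(c['orientation']).as_matrix();c['M'][:3,3]=c['xyz']
def ray(u,v,z=0):
    d=c['M'][:3,:3]@np.array([(u-c['cx'])/c['fx'],(v-c['cy'])/c['fy'],1]);o=c['M'][:3,3];return (o+d*(z-o[2])/d[2])[:2]
K=np.array([ray(295+a/6.5-.42,165+b/6.5-.42) for a,b in [(356,77),(645,65),(658,205),(371,219)]]);print('rect',K,K.mean(0),np.linalg.norm(np.diff(K,axis=0),axis=1))
go(.55,-.2,.26,-98.5);go(.462,.394,.26,-98.5)
E
```

```text
along-u body hits 0 []
rect [[ 0.69026663 -0.03800233]
 [ 0.69033928 -0.18117455]
 [ 0.61884426 -0.18196313]
 [ 0.61775632 -0.04138099]] [ 0.65430162 -0.11063025] [0.14317224 0.07149937 0.14058635]
t 1.55 pos [ 0.2242 -0.5834  0.2607] yaw -69.0 -> dp [441.7, -241.1, 0.7] twist [0.0, -0.0, 0.515] op 1.0 q7 -0.22 F [-0.5, -0.3, 0.4]
t 1.55 pos [ 0.2242 -0.5834  0.2607] yaw -69.0 -> dp [572.6, -827.1, 0.7] twist [0.0, -0.0, 0.515] op 1.0 q7 -0.22 F [-0.5, -0.3, 0.4]
```

Request:
{"op": "step_arm", "data": {"motion": [{"dp":[55,-30,0],"twist":[0,0,0.1],"hand":1},{"dp":[110,-60,0],"twist":[0,0,0.2],"hand":1},{"dp":[165,-90,0],"twist":[0,0,0.3],"hand":1},{"dp":[220,-120,0],"twist":[0,0,0.4],"hand":1},{"dp":[275,-150,0],"twist":[0,0,0.515],"hand":1}]}}

```text
clock: 2.17
tool_pos: [0.4279, -0.3438, 0.261]
eef_rot: [0.997, -0.076, 0.0, 0.0]
contact_force: [1.0, -1.3, -0.3]
opening: 0.998
finger_force: 0.0
```

```bash
python3 -c "
from h import *
go(.53,-.1,.26,-98.5);go(.462,.394,.26,-98.5)"
```

```text
t 2.17 pos [ 0.4279 -0.3438  0.261 ] yaw -98.7 -> dp [64.0, -256.5, 0.9] twist [0.0, -0.001, -0.004] op 0.998 q7 -1.14 F [1.0, -1.3, -0.3]
t 2.17 pos [ 0.4279 -0.3438  0.261 ] yaw -98.7 -> dp [-78.0, -734.5, 0.7] twist [0.0, -0.001, -0.004] op 0.998 q7 -1.14 F [1.0, -1.3, -0.3]
```

Request:
{"op": "step_arm", "data": {"motion": [{"dp":[8,-57,0],"twist":[0,0,0],"hand":1},{"dp":[16,-114,0],"twist":[0,0,0],"hand":1},{"dp":[24,-171,0],"twist":[0,0,0],"hand":1},{"dp":[32,-228,0],"twist":[0,0,0],"hand":1},{"dp":[40,-285,0],"twist":[0,0,0],"hand":1}]}}

```text
clock: 2.8
tool_pos: [0.5088, -0.0675, 0.261]
eef_rot: [0.997, -0.074, 0.0, 0.0]
contact_force: [1.3, 0.4, -0.7]
opening: 1.001
finger_force: 0.0
```

Request:
{"op": "step_arm", "data": {"motion": [{"dp":[-12,-56,0],"twist":[0,0,0],"hand":1},{"dp":[-24,-112,0],"twist":[0,0,0],"hand":1},{"dp":[-36,-168,0],"twist":[0,0,0],"hand":1},{"dp":[-48,-224,0],"twist":[0,0,0],"hand":1},{"dp":[-60,-280,0],"twist":[0,0,0],"hand":1}]}}

```text
clock: 3.42
tool_pos: [0.4901, 0.2184, 0.2609]
eef_rot: [0.997, -0.074, 0.0, -0.0]
contact_force: [0.0, -0.1, -0.6]
opening: 0.999
finger_force: 0.0
```

Request:
{"op": "step_arm", "data": {"motion": [{"dp":[-19,-56,0],"twist":[0,0,0],"hand":0.4},{"dp":[-38,-112,0],"twist":[0,0,0],"hand":0.4},{"dp":[-58,-169,0],"twist":[0,0,0],"hand":0.4},{"dp":[-58,-169,0],"twist":[0,0,0],"hand":0.4},{"dp":[-58,-169,0],"twist":[0,0,0],"hand":0.4}]}}

```text
clock: 4.05
tool_pos: [0.4579, 0.3914, 0.2605]
eef_rot: [0.997, -0.074, 0.0, 0.001]
contact_force: [-0.5, -0.5, -0.1]
opening: 0.702
finger_force: 0.0
```

Run:
```python
from h import *
c=snap('wrist','w1.png');p=cloud(c);np.save('pw.npy',p)
go(.4624,.3939,.07,-98.5)
m=(p[...,2]>.07)&(p[...,2]<.09)&(np.hypot(p[...,0]-.46,p[...,1]-.39)<.06)
q=p[m];print(len(q),q[:,2].mean(),cv2.minAreaRect((q[:,:2]*1000).astype(np.float32)))
print(c['M'].round(3))
```

```text
t 4.1 pos [0.4585 0.3904 0.2606] yaw -98.6 -> dp [3.2, -4.3, 190.6] twist [0.001, -0.001, -0.002] op 0.697 q7 -2.43 F [0.3, -0.3, -1.0]
654 0.07814714067080357 ((464.0779113769531, 395.5287780761719), (19.313140869140625, 27.551189422607422), 81.03759002685547)
[[-0.147 -0.955 -0.257  0.524]
 [-0.989  0.143  0.036  0.383]
 [ 0.002  0.26  -0.966  0.384]
 [ 0.     0.     0.     1.   ]]
```

View pics/w1.png

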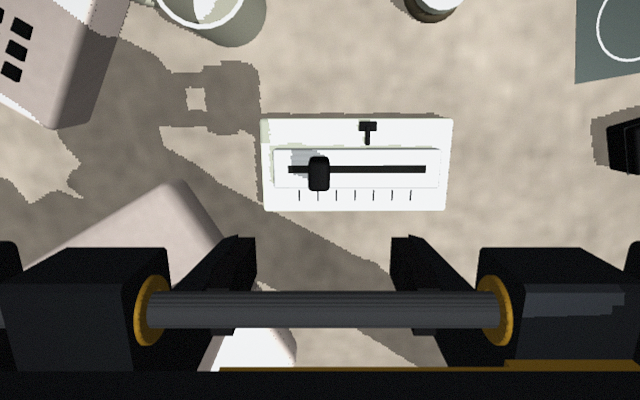

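The wrist view confirms the grip at (318,173) and the pointer at (367,133). I'm descending onto the grip and closing along the track.

Run:
```python
from h import *
c=snap('wrist');p=cloud(c);g=c['pixels'].mean(-1)
v,u_=np.mgrid[:400,:640];m=(v>120)&(v<146)&(u_>350)&(u_<385)&(g<60)
q=p[m];u=np.array([np.cos(np.radians(81.3)),np.sin(np.radians(81.3))])
n=np.array([u[1],-u[0]])
k=(p[...,2]>.07)&(p[...,2]<.09)&(np.hypot(p[...,0]-.46,p[...,1]-.39)<.06)
G=p[k].mean(0);print(G,q.mean(0),'move along u',(q.mean(0)-G)[:2]@u,'across',(q.mean(0)-G)[:2]@n, 'stem', [((q[q[:,0]<.484].mean(0)-G)[:2]@u)])
go(.4634,.395,.07,-98.6)
```

```text
[0.46465804 0.39554268 0.07816164] [0.49454139 0.34167372 0.02887937] move along u -0.04872895483821989 across 0.03768776953665187 stem [np.float64(-0.04912785652386884)]
t 4.15 pos [0.4587 0.39   0.2607] yaw -98.7 -> dp [3.8, -5.9, 190.7] twist [0.001, -0.001, -0.001] op 0.701 q7 -2.43 F [-0.2, 0.4, -1.1]
```

Request:
{"op": "step_arm", "data": {"motion": [{"dp":[2,-2,60],"twist":[0,0,0],"hand":0.4},{"dp":[4,-5,115],"twist":[0,0,0],"hand":0.4},{"dp":[4,-5,160],"twist":[0,0,0],"hand":0.4},{"dp":[4,-5,190],"twist":[0,0,0],"hand":0.4},{"dp":[4,-5,190],"twist":[0,0,0],"hand":0.4}]}}

```text
clock: 4.78
tool_pos: [0.4622, 0.3937, 0.0689]
eef_rot: [0.997, -0.075, -0.001, 0.002]
contact_force: [0.2, -0.3, -0.3]
opening: 0.697
finger_force: 0.0
```

Request:
{"op": "step_arm", "data": {"motion": [{"dp":[0,0,0],"twist":[0,0,0],"hand":-0.6},{"dp":[0,0,0],"twist":[0,0,0],"hand":-0.7},{"dp":[0,0,0],"twist":[0,0,0],"hand":-0.7},{"dp":[0,0,0],"twist":[0,0,0],"hand":-0.7},{"dp":[0,0,0],"twist":[0,0,0],"hand":-0.7}], "force": 8}}

```text
clock: 5.4
tool_pos: [0.4626, 0.3962, 0.0711]
eef_rot: [0.997, -0.074, 0.0, 0.0]
contact_force: [-0.1, -1.5, 4.2]
opening: 0.228
finger_force: 8.0
```

```bash
python3 -c "
from h import *
go(.4634,.395,.07,-98.6)"
```

```text
t 5.4 pos [0.4626 0.3962 0.0711] yaw -98.5 -> dp [1.0, 1.1, 1.1] twist [0.0, -0.0, 0.002] op 0.228 q7 -2.42 F [-0.1, -1.5, 4.2]
```

Request:
{"op": "step_arm", "data": {"motion": [{"dp":[0,12,0],"twist":[0,0,0],"hand":-0.7},{"dp":[0,24,0],"twist":[0,0,0],"hand":-0.7},{"dp":[0,37,0],"twist":[0,0,0],"hand":-0.7},{"dp":[0,49,0],"twist":[0,0,0],"hand":-0.7},{"dp":[0,49,0],"twist":[0,0,0],"hand":-0.7}]}}

```text
clock: 6.02
tool_pos: [0.4551, 0.3451, 0.0711]
eef_rot: [0.997, -0.075, -0.0, 0.001]
contact_force: [-1.6, -1.2, 8.2]
opening: 0.231
finger_force: 8.0
```

Request:
{"op": "step_arm", "data": {"motion": [{"dp":[0,0,0],"twist":[0,0,0],"hand":-0.4},{"dp":[0,0,0],"twist":[0,0,0],"hand":0},{"dp":[0,0,0],"twist":[0,0,0],"hand":0},{"dp":[0,0,-60],"twist":[0,0,0],"hand":0},{"dp":[0,0,-120],"twist":[0,0,0],"hand":0}]}}

```text
clock: 6.65
tool_pos: [0.4547, 0.3476, 0.191]
eef_rot: [0.997, -0.074, -0.001, 0.001]
contact_force: [0.7, 0.5, -0.1]
opening: 0.496
finger_force: 0.0
```

Request:
{"op": "step_arm", "data": {"motion": [{"dp":[0,0,-50],"twist":[0,0,0],"hand":0.5},{"dp":[0,0,-70],"twist":[0,0,0],"hand":1},{"dp":[0,0,-70],"twist":[0,0,0],"hand":1}]}}

```text
clock: 7.02
tool_pos: [0.4559, 0.3484, 0.262]
eef_rot: [0.997, -0.074, 0.001, -0.001]
contact_force: [0.2, 0.2, -0.3]
opening: 0.818
finger_force: 0.0
```

```bash
cat > chk.py <<'E'
from h import *
c=snap('wrist');p=cloud(c);g=c['pixels'].mean(-1)
k=(p[...,2]>.07)&(p[...,2]<.09)&(np.hypot(p[...,0]-.455,p[...,1]-.345)<.07)
G=p[k].mean(0);u=np.array([np.cos(np.radians(81.3)),np.sin(np.radians(81.3))]);n=np.array([u[1],-u[0]])
d=p[...,:2]-G[:2];m=(abs(d@u)<.02)&(abs(d@n-.038)<.016)&(g<60)
print(G,k.sum(),m.sum(),'offset mm',1000*(p[m][:,:2].mean(0)-G[:2])@u)
q=p[k];print(cv2.minAreaRect((q[:,:2]*1000).astype(np.float32)))
E
python3 - <<'E'
import chk
from h import *
c=snap('top','t2.png')
go(.61,.26,.26)
for t in ['jar0','slidebox']: print(find(c,'top',t))
E
```

```text
[0.45774331 0.34630304 0.07827264] 624 3209 offset mm -0.3420352809136464
((457.1182556152344, 346.6355895996094), (19.388324737548828, 27.04829216003418), 81.66165924072266)
t 7.12 pos [0.4547 0.3476 0.2596] yaw -98.5 -> dp [166.6, 63.7, -0.5] twist [0.001, 0.001, -0.0] op 0.906 q7 -2.39 F [-0.1, 0.8, -0.3]
[(0.86, [0.6279, -0.2499, 0.0429]), (0.53, [0.6081, 0.2569, 0.0401]), (0.32, [0.6011, -0.0369, 0.0013])]
[(0.92, [0.4387, 0.0153, 0.039])]
```

Request:
{"op": "step_arm", "data": {"motion": [{"dp":[50,20,0],"twist":[0,0,0],"hand":1},{"dp":[105,40,0],"twist":[0,0,0],"hand":1},{"dp":[160,60,30],"twist":[0,0,0],"hand":1},{"dp":[160,60,60],"twist":[0,0,0],"hand":1},{"dp":[160,60,60],"twist":[0,0,0],"hand":1}]}}

```text
clock: 7.85
tool_pos: [0.6026, 0.2635, 0.1966]
eef_rot: [0.997, -0.075, -0.004, 0.002]
contact_force: [-1.4, -0.7, -0.9]
opening: 0.999
finger_force: 0.0
```

```bash
cat >> h.py <<'E'
def blob(p,n,x,y,r_,z0,z1):
    m=(np.hypot(p[...,0]-x,p[...,1]-y)<r_)&(p[...,2]>z0)&(p[...,2]<z1);q=p[m]
    if len(q)<5: print(n,'none');return
    (cx,cy),rad=cv2.minEnclosingCircle((q[:,:2]*1000).astype(np.float32))
    rc=cv2.minAreaRect((q[:,:2]*1000).astype(np.float32))
    print(n,len(q),'z',round(float(np.median(q[:,2])),4),'circ',np.round([cx,cy,rad],1),'rect',np.round(rc[0],1),np.round(rc[1],1),round(rc[2],1))
E
python3 - <<'E'
from h import *
c=snap('wrist');p=cloud(c);blob(p,'jarB',.613,.26,.05,.034,.05);blob(cloud(snap('top')),'jarB',.613,.26,.05,.034,.05)
c=snap('top');p=cloud(c)
ctr=np.array([.457,.3571]);u=np.array([np.cos(np.radians(81.5)),np.sin(np.radians(81.5))])
blob(p,'grip',.455,.345,.05,.06,.1)
m=(np.hypot(p[...,0]-.455,p[...,1]-.345)<.05)&(p[...,2]>.06)&(p[...,2]<.1)
q=p[m][:,:2]
if len(q): print(((q.min(0)+q.max(0))/2-ctr)@u)
go(.614,.2605,.027)
E
```

```text
jarB 2994 z 0.0414 circ [616.3 260.8  25.7] rect [616.3 260.8] [50.5 50.4] 82.8
jarB 28 z 0.0413 circ [607.5 252.   15.5] rect [609.3 245.4] [31.  14.6] 15.8
grip none
t 8.0 pos [0.6043 0.2663 0.2014] yaw -98.4 -> dp [10.4, 4.5, 174.3] twist [-0.001, -0.0, -0.0] op 0.999 q7 -2.15 F [1.2, 0.8, -0.1]
```

Request:
{"op": "step_arm", "data": {"motion": [{"dp":[6,2,55],"twist":[0,0,0],"hand":1},{"dp":[11,5,105],"twist":[0,0,0],"hand":1},{"dp":[11,5,145],"twist":[0,0,0],"hand":1},{"dp":[11,5,173],"twist":[0,0,0],"hand":1},{"dp":[11,5,173],"twist":[0,0,0],"hand":1}]}}

```text
clock: 8.62
tool_pos: [0.6135, 0.2592, 0.027]
eef_rot: [0.997, -0.073, -0.001, 0.0]
contact_force: [0.3, -1.4, 0.7]
opening: 0.999
finger_force: 0.0
```

Request:
{"op": "step_arm", "data": {"motion": [{"dp":[0,0,0],"twist":[0,0,0],"hand":0.2},{"dp":[0,0,0],"twist":[0,0,0],"hand":0.1},{"dp":[0,0,0],"twist":[0,0,0],"hand":0.1},{"dp":[0,0,0],"twist":[0,0,0],"hand":0.1}], "force": 15}}

```text
clock: 9.12
tool_pos: [0.6154, 0.2589, 0.0288]
eef_rot: [0.997, -0.074, 0.001, -0.001]
contact_force: [-0.1, -0.1, 5.7]
opening: 0.638
finger_force: 15.0
```

Request:
{"op": "step_arm", "data": {"motion": [{"dp":[0,0,-10],"twist":[0,0,0],"hand":0.1},{"dp":[0,0,-40],"twist":[0,0,0],"hand":0.1},{"dp":[0,0,-90],"twist":[0,0,0],"hand":0.1},{"dp":[0,0,-100],"twist":[0,0,0],"hand":0.1}]}}

```text
clock: 9.62
tool_pos: [0.6168, 0.259, 0.1313]
eef_rot: [0.997, -0.074, 0.003, -0.001]
contact_force: [-0.1, -0.4, -1.5]
opening: 0.642
finger_force: 15.0
```

```bash
python3 -c "
from h import *
go(.559,.0555,.13,-90)"
```

```text
t 9.62 pos [0.6168 0.259  0.1313] yaw -98.5 -> dp [-27.1, 209.8, 0.5] twist [-0.003, -0.006, -0.149] op 0.642 q7 -2.14 F [-0.1, -0.4, -1.5]
```

Request:
{"op": "step_arm", "data": {"motion": [{"dp":[-7,50,0],"twist":[0,0,0],"hand":0.1},{"dp":[-14,105,0],"twist":[0,0,-0.07],"hand":0.1},{"dp":[-21,160,0],"twist":[0,0,-0.15],"hand":0.1},{"dp":[-27,210,0],"twist":[0,0,-0.15],"hand":0.1},{"dp":[-27,210,0],"twist":[0,0,-0.15],"hand":0.1}]}}

```text
clock: 10.25
tool_pos: [0.5547, 0.0481, 0.1269]
eef_rot: [1.0, -0.003, -0.002, 0.002]
contact_force: [0.5, -0.3, -1.1]
opening: 0.645
finger_force: 15.0
```

Run:
```python
from h import *
c=snap('wrist');go(.559,.0555,.03,-90)
p=cloud(c);g=c['pixels'].mean(-1)
blob(p,'jar held',.559,.056,.06,.13,.16)
```

```text
t 10.3 pos [0.5559 0.0519 0.127 ] yaw -90.1 -> dp [3.3, -3.7, 97.0] twist [0.002, 0.003, -0.003] op 0.642 q7 -1.8 F [0.6, 0.9, -2.4]
jar held 13677 z 0.1395 circ [565.4  49.7  45.3] rect [556.3  53.1] [85.  51.6] 69.7
```

Request:
{"op": "step_arm", "data": {"motion": [{"dp":[3,-3,45],"twist":[0,0,0],"hand":0.1},{"dp":[3,-3,80],"twist":[0,0,0],"hand":0.1},{"dp":[3,-3,94],"twist":[0,0,0],"hand":0.1},{"dp":[3,-3,97],"twist":[0,0,0],"hand":0.1},{"dp":[3,-3,97],"twist":[0,0,0],"hand":0.1}]}}

```text
clock: 10.92
tool_pos: [0.5608, 0.0582, 0.0315]
eef_rot: [1.0, 0.001, 0.001, -0.0]
contact_force: [-0.4, -0.3, -1.7]
opening: 0.643
finger_force: 15.0
```

Run:
```python
from h import *
go(.559,.0555,.03,-90)
```

```text
t 10.93 pos [0.5608 0.0582 0.0315] yaw -89.9 -> dp [-1.8, 2.7, 1.4] twist [-0.0, -0.002, 0.002] op 0.643 q7 -1.82 F [-0.4, -0.3, -1.7]
```

Request:
{"op": "step_arm", "data": {"motion": [{"dp":[-1,2,2],"twist":[0,0,0],"hand":0.1},{"dp":[-1,2,2],"twist":[0,0,0],"hand":0.5},{"dp":[-1,2,2],"twist":[0,0,0],"hand":0.8},{"dp":[-1,2,2],"twist":[0,0,0],"hand":0.9},{"dp":[-1,2,-30],"twist":[0,0,0],"hand":0.9}]}}

```text
clock: 11.55
tool_pos: [0.5576, 0.0557, 0.0595]
eef_rot: [1.0, 0.001, -0.002, 0.0]
contact_force: [-0.1, -0.5, 0.4]
opening: 0.952
finger_force: 0.0
```

Request:
{"op": "step_arm", "data": {"motion": [{"dp":[0,0,-60],"twist":[0,0,0],"hand":1},{"dp":[-30,5,-120],"twist":[0,0,-0.18],"hand":1},{"dp":[-60,15,-150],"twist":[0,0,-0.36],"hand":1},{"dp":[-90,25,-150],"twist":[0,0,-0.54],"hand":1},{"dp":[-120,35,-150],"twist":[0,0,-0.72],"hand":1}]}}

```text
clock: 12.18
tool_pos: [0.4385, 0.0202, 0.2116]
eef_rot: [0.935, 0.356, 0.001, 0.0]
contact_force: [0.2, -0.2, -0.4]
opening: 1.003
finger_force: 0.0
```

Request:
{"op": "step_arm", "data": {"motion": [{"dp":[0,0,0],"twist":[0,0,-0.18],"hand":0.8},{"dp":[0,0,0],"twist":[0,0,-0.36],"hand":0.8},{"dp":[0,0,0],"twist":[0,0,-0.54],"hand":0.8},{"dp":[0,0,0],"twist":[0,0,-0.72],"hand":0.8},{"dp":[0,0,0],"twist":[0,0,-0.9],"hand":0.8}]}}

```text
clock: 12.8
tool_pos: [0.4392, 0.0204, 0.2109]
eef_rot: [0.687, 0.727, 0.0, 0.0]
contact_force: [1.4, -0.3, -0.6]
opening: 0.904
finger_force: 0.0
```

Run:
```python
from h import *
c=snap('wrist','w3.png');p=cloud(c);blob(p,'box',.44,.018,.09,.03,.045);blob(p,'jar',.559,.056,.06,.03,.05)
go(.4405,.018,.025,8.3)
```

```text
box 7331 z 0.0377 circ [440.6  19.1  63.3] rect [440.8  18.9] [ 50.  119.6] 8.9
jar 3020 z 0.0417 circ [559.2  57.2  25.8] rect [558.8  57.2] [50.8 50.6] 32.4
t 12.85 pos [0.4391 0.0202 0.2108] yaw 3.5 -> dp [-2.2, 1.2, 185.8] twist [0.0, 0.0, -0.083] op 0.906 q7 -0.69 F [0.8, 0.0, -0.1]
```

View pics/w3.png

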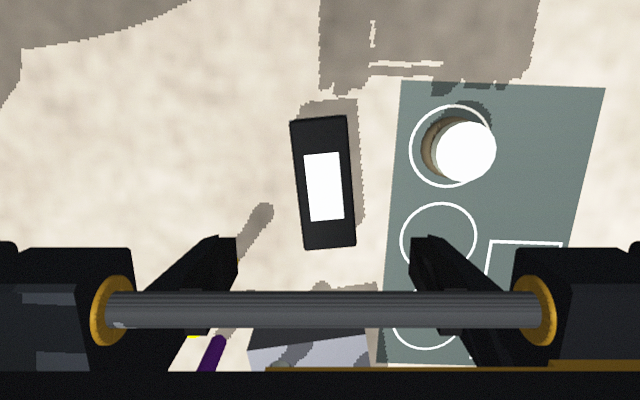

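The jar stands in ring 0, and the box is at about (325,185) between the fingers. I'm grasping the box.

Request:
{"op": "step_arm", "data": {"motion": [{"dp":[-1,1,55],"twist":[0,0,-0.04],"hand":0.8},{"dp":[-1,2,110],"twist":[0,0,-0.09],"hand":0.8},{"dp":[-1,2,160],"twist":[0,0,-0.09],"hand":0.8},{"dp":[-1,2,184],"twist":[0,0,-0.09],"hand":0.8},{"dp":[-1,2,184],"twist":[0,0,-0.09],"hand":0.8}]}}

```text
clock: 13.48
tool_pos: [0.4401, 0.0178, 0.0314]
eef_rot: [0.656, 0.755, -0.004, 0.0]
contact_force: [0.3, -0.9, -0.4]
opening: 0.904
finger_force: 0.0
```

Request:
{"op": "step_arm", "data": {"motion": [{"dp":[0,0,0],"twist":[0,0,0],"hand":0.2},{"dp":[0,0,0],"twist":[0,0,0],"hand":0},{"dp":[0,0,0],"twist":[0,0,0],"hand":0},{"dp":[0,0,0],"twist":[0,0,0],"hand":0}], "force": 20}}

```text
clock: 13.98
tool_pos: [0.4406, 0.0178, 0.033]
eef_rot: [0.655, 0.755, -0.004, 0.001]
contact_force: [-0.6, 0.7, 4.8]
opening: 0.563
finger_force: 19.9
```

Request:
{"op": "step_arm", "data": {"motion": [{"dp":[0,0,-10],"twist":[0,0,0],"hand":0},{"dp":[0,0,-40],"twist":[0,0,0],"hand":0},{"dp":[0,0,-90],"twist":[0,0,0],"hand":0},{"dp":[0,0,-100],"twist":[0,0,0],"hand":0}]}}

```text
clock: 14.48
tool_pos: [0.4405, 0.0186, 0.1338]
eef_rot: [0.655, 0.755, -0.004, -0.0]
contact_force: [-0.3, -0.2, -1.0]
opening: 0.566
finger_force: 19.9
```

```bash
python3 -c "
from h import *
go(.6543,-.1106,.13,1.2)"
```

```text
t 14.47 pos [0.4405 0.0186 0.1338] yaw 8.1 -> dp [-158.0, 193.4, 3.4] twist [-0.006, 0.006, 0.121] op 0.566 q7 -0.94 F [-0.3, -0.2, -1.0]
```

Request:
{"op": "step_arm", "data": {"motion": [{"dp":[-38,47,0],"twist":[0,0,0.04],"hand":0},{"dp":[-76,94,0],"twist":[0,0,0.08],"hand":0},{"dp":[-114,140,0],"twist":[0,0,0.12],"hand":0},{"dp":[-150,185,0],"twist":[0,0,0.12],"hand":0},{"dp":[-158,193,2],"twist":[-0.005,0.005,0.12],"hand":0}]}}

```text
clock: 15.1
tool_pos: [0.6564, -0.1139, 0.1296]
eef_rot: [0.701, 0.713, 0.0, 0.001]
contact_force: [-0.6, 0.7, -1.3]
opening: 0.568
finger_force: 20.0
```

Request:
{"op": "step_arm", "data": {"motion": [{"dp":[0,0,0],"twist":[0,0,0],"hand":0},{"dp":[0,0,40],"twist":[0,0,0],"hand":0},{"dp":[0,0,40],"twist":[0,0,0],"hand":0}]}}

```text
clock: 15.48
tool_pos: [0.65, -0.1093, 0.0876]
eef_rot: [0.698, 0.716, -0.003, -0.003]
contact_force: [-1.0, 0.2, -1.1]
opening: 0.562
finger_force: 20.0
```

Run:
```python
from h import *
c=snap('wrist','w4.png')
go(.6543,-.1106,.034,1.2)
```

```text
t 15.53 pos [ 0.6518 -0.1093  0.0894] yaw 1.4 -> dp [-1.4, 2.7, 55.4] twist [-0.005, -0.0, 0.004] op 0.57 q7 -0.47 F [-0.1, -0.8, -1.1]
```

View pics/w4.png

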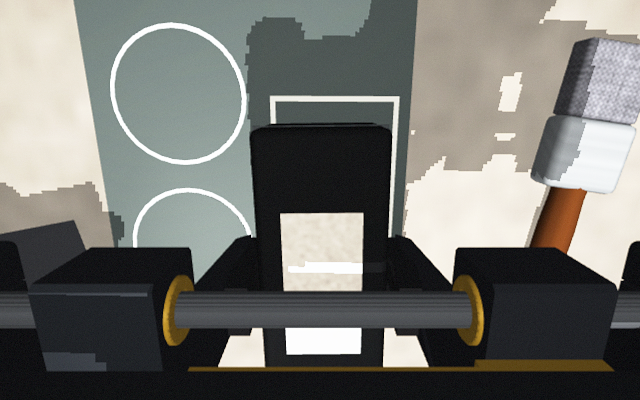

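The box is over the rectangle (outline 272–398 across, far edge at row 100) and square with it. I'm lowering it.

Request:
{"op": "step_arm", "data": {"motion": [{"dp":[-1,2,25],"twist":[-0.003,0,0],"hand":0},{"dp":[-1,2,45],"twist":[-0.005,0,0],"hand":0},{"dp":[-1,2,54],"twist":[-0.005,0,0],"hand":0},{"dp":[-1,2,55],"twist":[-0.005,0,0],"hand":0},{"dp":[-1,2,56],"twist":[-0.005,0,0],"hand":0}]}}

```text
clock: 16.15
tool_pos: [0.6566, -0.1115, 0.0348]
eef_rot: [0.699, 0.715, 0.002, 0.002]
contact_force: [-0.9, -0.2, -0.9]
opening: 0.57
finger_force: 20.0
```

Run:
```python
from h import *
go(.6543,-.1106,.034,1.2)
```

```text
t 16.15 pos [ 0.6566 -0.1115  0.0348] yaw 1.2 -> dp [1.0, -2.3, 0.8] twist [0.006, 0.0, 0.001] op 0.57 q7 -0.51 F [-0.9, -0.2, -0.9]
```

Request:
{"op": "step_arm", "data": {"motion": [{"dp":[0,-1,1],"twist":[0,0,0],"hand":0.2},{"dp":[0,-1,1],"twist":[0,0,0],"hand":0.5},{"dp":[0,-1,1],"twist":[0,0,0],"hand":0.5},{"dp":[0,-1,-50],"twist":[0,0,0],"hand":0.5},{"dp":[0,-1,-110],"twist":[0,0,0],"hand":0.5}]}}

```text
clock: 16.77
tool_pos: [0.6537, -0.1117, 0.1443]
eef_rot: [0.699, 0.715, 0.001, 0.001]
contact_force: [0.8, 0.9, 0.4]
opening: 0.748
finger_force: 0.0
```

Request:
{"op": "step_arm", "data": {"motion": [{"dp":[50,-10,-50],"twist":[0,0,0.18],"hand":1},{"dp":[100,-20,-60],"twist":[0,0,0.36],"hand":1},{"dp":[138,-25,-60],"twist":[0,0,0.52],"hand":1},{"dp":[138,-25,-60],"twist":[0,0,0.52],"hand":1},{"dp":[138,-25,-60],"twist":[0,0,0.52],"hand":1}]}}

```text
clock: 17.4
tool_pos: [0.6264, 0.0245, 0.2037]
eef_rot: [0.859, 0.511, 0.001, 0.002]
contact_force: [-0.0, -0.3, 0.1]
opening: 1.0
finger_force: 0.0
```

Run:
```python
from h import *
c=snap('wrist','w5.png');p=cloud(c);blob(p,'jarA',.631,-.252,.05,.034,.05);blob(p,'box',.655,-.11,.09,.03,.045);blob(p,'cap',.535,-.26,.04,.012,.025)
go(.632,-.252,.027,-28)
```

```text
jarA none
box 2997 z 0.0377 circ [ 657.6 -109.2   63.1] rect [ 656.9 -109.6] [ 49.8 120.5] 1.6
cap none
t 17.45 pos [0.6264 0.0237 0.2035] yaw -28.6 -> dp [-239.4, 136.1, 177.1] twist [0.005, -0.0, -0.011] op 1.0 q7 -1.05 F [1.2, -1.0, -0.2]
```

View pics/w5.png

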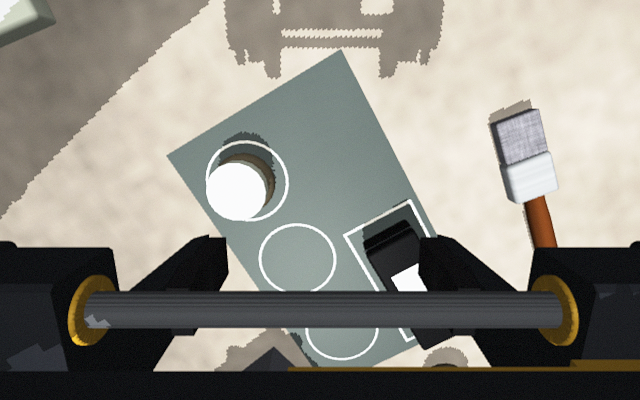

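The box lies inside the rectangle. I went the wrong way in y with no harm done, and I'm going to jar A now.

Request:
{"op": "step_arm", "data": {"motion": [{"dp":[-52,29,0],"twist":[0,0,0],"hand":1},{"dp":[-104,58,0],"twist":[0,0,0],"hand":1},{"dp":[-156,88,0],"twist":[0,0,0],"hand":1},{"dp":[-208,118,0],"twist":[0,0,0],"hand":1},{"dp":[-239,136,0],"twist":[0,0,0],"hand":1}]}}

```text
clock: 18.08
tool_pos: [0.6297, -0.2565, 0.203]
eef_rot: [0.861, 0.508, 0.0, 0.002]
contact_force: [-0.4, -0.2, -0.4]
opening: 0.996
finger_force: 0.0
```

Run:
```python
from h import *
c=snap('wrist');p=cloud(c);blob(p,'jarA',.631,-.252,.05,.034,.05);blob(p,'cap',.535,-.26,.04,.012,.025)
p=cloud(snap('top'));blob(p,'jarAtop',.631,-.252,.05,.034,.05)
go(.632,-.252,.027,-28)
```

```text
jarA 2797 z 0.0415 circ [ 633.3 -252.3   25.7] rect [ 633.4 -252.3] [50.9 50.5] 64.9
cap 1835 z 0.0194 circ [ 531.6 -253.8   32.9] rect [ 537.5 -254.8] [45.5 60. ] 5.9
jarAtop 80 z 0.0419 circ [ 631.7 -251.7   26.1] rect [ 630.7 -241.7] [51.2 30.2] 5.8
t 18.18 pos [ 0.6293 -0.2588  0.2026] yaw -29.2 -> dp [7.9, -1.9, 175.6] twist [0.005, 0.004, -0.021] op 1.001 q7 -0.6 F [-0.3, -1.0, -0.4]
```

Request:
{"op": "step_arm", "data": {"motion": [{"dp":[5,0,55],"twist":[0,0,0],"hand":1},{"dp":[8,-1,105],"twist":[0,0,0],"hand":1},{"dp":[8,-1,150],"twist":[0,0,0],"hand":1},{"dp":[8,-1,175],"twist":[0,0,0],"hand":1},{"dp":[8,-1,175],"twist":[0,0,0],"hand":1}]}}

```text
clock: 18.8
tool_pos: [0.6341, -0.2416, 0.0274]
eef_rot: [0.86, 0.511, 0.001, 0.0]
contact_force: [-0.0, 0.1, -0.3]
opening: 1.001
finger_force: 0.0
```

Request:
{"op": "step_arm", "data": {"motion": [{"dp":[0,0,0],"twist":[0,0,0],"hand":0.2},{"dp":[0,0,0],"twist":[0,0,0],"hand":0.1},{"dp":[0,0,0],"twist":[0,0,0],"hand":0.1},{"dp":[0,0,0],"twist":[0,0,0],"hand":0.1}], "force": 15}}

```text
clock: 19.3
tool_pos: [0.6364, -0.2422, 0.0303]
eef_rot: [0.86, 0.511, 0.003, 0.002]
contact_force: [-0.1, 0.2, 4.6]
opening: 0.621
finger_force: 14.7
```

Request:
{"op": "step_arm", "data": {"motion": [{"dp":[0,0,-10],"twist":[0,0,0],"hand":0.1},{"dp":[0,0,-40],"twist":[0,0,0],"hand":0.1},{"dp":[0,0,-90],"twist":[0,0,0],"hand":0.1},{"dp":[0,0,-100],"twist":[0,0,0],"hand":0.1}]}}

```text
clock: 19.8
tool_pos: [0.6367, -0.2417, 0.1328]
eef_rot: [0.86, 0.511, 0.004, 0.003]
contact_force: [0.5, -0.5, -2.3]
opening: 0.618
finger_force: 14.4
```

```bash
python3 -c "
from h import *
go(.5607,-.0394,.13,-29)"
```

```text
t 19.8 pos [ 0.6367 -0.2417  0.1328] yaw -28.6 -> dp [141.3, -163.4, 1.8] twist [0.009, -0.004, 0.008] op 0.618 q7 -0.66 F [0.5, -0.5, -2.3]
```

The grasp is about 8 mm off-centre along tool x, so I'm compensating for it in the placement.

Request:
{"op": "step_arm", "data": {"motion": [{"dp":[37,-40,0],"twist":[0,0,0],"hand":0.1},{"dp":[74,-80,0],"twist":[0,0,0],"hand":0.1},{"dp":[111,-121,0],"twist":[0,0,0],"hand":0.1},{"dp":[149,-163,0],"twist":[0,0,0],"hand":0.1},{"dp":[149,-163,0],"twist":[0.008,0,0],"hand":0.1}]}}

```text
clock: 20.42
tool_pos: [0.5606, -0.0262, 0.1286]
eef_rot: [0.857, 0.515, -0.001, -0.005]
contact_force: [0.8, -0.2, -0.1]
opening: 0.622
finger_force: 14.4
```

Request:
{"op": "step_arm", "data": {"motion": [{"dp":[0,0,0],"twist":[0,0,0],"hand":0.1},{"dp":[0,0,40],"twist":[0,0,0],"hand":0.1},{"dp":[0,0,70],"twist":[0,0,0],"hand":0.1},{"dp":[0,0,70],"twist":[0,0,0],"hand":0.1},{"dp":[0,0,70],"twist":[0,0,0],"hand":0.1}]}}

```text
clock: 21.05
tool_pos: [0.5633, -0.0338, 0.0592]
eef_rot: [0.86, 0.51, 0.0, -0.002]
contact_force: [0.6, -0.5, -1.6]
opening: 0.619
finger_force: 14.4
```

```bash
python3 -c "
from h import *
c=snap('wrist','w6.png')
go(.5645,-.0324,.032,-29)"
```

```text
t 21.1 pos [ 0.5636 -0.0335  0.0596] yaw -28.6 -> dp [1.3, 0.4, 27.6] twist [-0.002, -0.003, 0.006] op 0.617 q7 -1.16 F [-0.1, 0.3, -1.1]
```

Request:
{"op": "step_arm", "data": {"motion": [{"dp":[1,0,20],"twist":[0,0,0],"hand":0.1},{"dp":[1,0,27],"twist":[0,0,0],"hand":0.1},{"dp":[1,0,30],"twist":[0,0,0],"hand":0.1},{"dp":[1,0,30],"twist":[0,0,0],"hand":0.1},{"dp":[1,0,30],"twist":[0,0,0],"hand":0.1}]}}

```text
clock: 21.72
tool_pos: [0.5636, -0.0315, 0.0299]
eef_rot: [0.86, 0.511, 0.0, -0.002]
contact_force: [-1.8, 0.8, 6.5]
opening: 0.619
finger_force: 14.7
```

Request:
{"op": "step_arm", "data": {"motion": [{"dp":[0,0,0],"twist":[0,0,0],"hand":0.4},{"dp":[0,0,0],"twist":[0,0,0],"hand":0.55},{"dp":[0,0,0],"twist":[0,0,0],"hand":0.55},{"dp":[0,0,-40],"twist":[0,0,0],"hand":0.55},{"dp":[0,0,-100],"twist":[0,0,0],"hand":0.55}]}}

```text
clock: 22.35
tool_pos: [0.5621, -0.0322, 0.1282]
eef_rot: [0.86, 0.511, -0.002, -0.003]
contact_force: [0.9, 0.1, -0.2]
opening: 0.775
finger_force: 0.0
```

Request:
{"op": "step_arm", "data": {"motion": [{"dp":[-30,0,-60],"twist":[0,0,0],"hand":0.5},{"dp":[-80,0,-110],"twist":[0,0,0],"hand":0.5},{"dp":[-80,0,-110],"twist":[0,0,0],"hand":0.5},{"dp":[-80,0,-110],"twist":[0,0,0],"hand":0.5}]}}

```text
clock: 22.85
tool_pos: [0.5254, -0.103, 0.2384]
eef_rot: [0.86, 0.51, 0.0, -0.002]
contact_force: [0.6, 0.8, -0.6]
opening: 0.753
finger_force: 0.0
```

Run:
```python
from h import *
c=snap('wrist','w7.png');p=cloud(c);blob(p,'jarA',.561,-.04,.05,.034,.05);blob(p,'jarB',.559,.056,.05,.034,.05);blob(p,'box',.655,-.11,.09,.03,.045)
g=c['pixels'].mean(-1)
for n,x,y in [('t1',.419,-.2207),('t2',.4065,-.162),('t3',.4711,-.1785)]: blob(p,n,x,y,.02,.1,.14)
go(.471,-.1785,.25,0)
```

```text
jarA 2602 z 0.0415 circ [557.8 -40.7  25.7] rect [557.9 -40.9] [50.7 50.1] 16.7
jarB 1431 z 0.0414 circ [558.   53.2  24.8] rect [553.2  44.2] [22.4 49.6] 62.0
box 7318 z 0.0378 circ [ 657.3 -110.    63.4] rect [ 657.3 -110.1] [ 50.6 119.5] 2.4
t1 253 z 0.1098 circ [ 423.3 -218.1    9.9] rect [ 425.2 -215. ] [ 8.  19.7] 59.1
t2 341 z 0.1255 circ [ 408.7 -162.7   10.5] rect [ 408.9 -164.8] [20.4 15.5] 12.3
t3 none
t 22.9 pos [ 0.5253 -0.1019  0.2377] yaw -28.5 -> dp [-93.2, -11.2, -12.5] twist [-0.004, -0.003, -0.498] op 0.749 q7 -0.88 F [0.9, 0.6, 0.3]
```

View pics/w7.png

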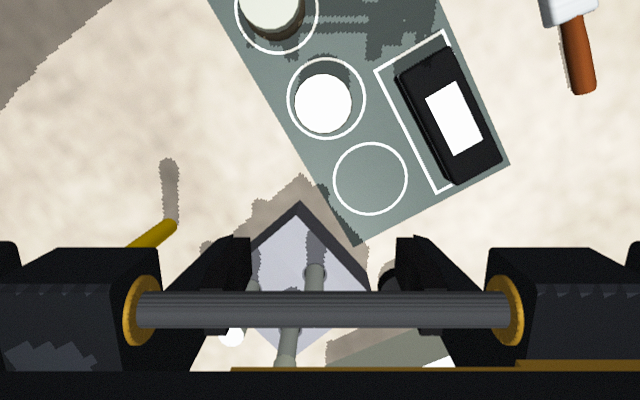

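Jar A is in ring 1, centred to about 3 mm, and the box is in the rectangle. Next are the tubes. I'm moving to a viewpoint that covers both the block and the rack, with the gripper closing along y.

```bash
python3 -c "
from h import *
go(.42,-.27,.30,-90)"
```

```text
t 22.9 pos [ 0.5253 -0.1019  0.2377] yaw -28.5 -> dp [-197.8, -12.6, -62.7] twist [-0.006, 0.001, 1.073] op 0.749 q7 -0.88 F [0.9, 0.6, 0.3]
```

Request:
{"op": "step_arm", "data": {"motion": [{"dp":[-40,-2,-20],"twist":[0,0,0.17],"hand":0.3},{"dp":[-80,-5,-40],"twist":[0,0,0.34],"hand":0.3},{"dp":[-120,-8,-62],"twist":[0,0,0.51],"hand":0},{"dp":[-160,-10,-62],"twist":[0,0,0.68],"hand":0},{"dp":[-198,-13,-62],"twist":[0,0,0.85],"hand":0}]}}

```text
clock: 23.52
tool_pos: [0.4196, -0.2701, 0.2988]
eef_rot: [0.994, 0.11, -0.002, -0.003]
contact_force: [0.9, -0.6, 0.1]
opening: 0.5
finger_force: 0.0
```

Request:
{"op": "step_arm", "data": {"motion": [{"dp":[0,0,0],"twist":[0,0,0.17],"hand":0},{"dp":[0,0,0],"twist":[0,0,0.223],"hand":0},{"dp":[0,0,0],"twist":[0,0,0.223],"hand":0},{"dp":[0,0,0],"twist":[0,0,0.223],"hand":0},{"dp":[0,0,0],"twist":[0,0,0.223],"hand":0}]}}

```text
clock: 24.15
tool_pos: [0.4197, -0.2701, 0.2997]
eef_rot: [1.0, 0.001, -0.001, -0.002]
contact_force: [-0.0, 0.1, -0.3]
opening: 0.502
finger_force: 0.0
```

Run:
```python
from h import *
print([np.round(r.get_state()['tool_pos'],4).tolist()])
c=snap('wrist','w8.png');p=cloud(c);np.save('p8.npy',p);np.save('m8.npy',c['M'])
for n,x,y in [('t1',.419,-.2207),('t2',.4065,-.162),('t3',.4711,-.1785)]: blob(p,n,x,y,.022,.115,.135)
m=(abs(p[...,0]-.49)<.12)&(abs(p[...,1]+.353)<.05)&(p[...,2]>.052)&(p[...,2]<.066);print('rack',m.sum(),cv2.minAreaRect((p[m][:,:2]*1000).astype(np.float32)))
for x,y in [(.433,-.3495),(.473,-.3516),(.5123,-.3534),(.5528,-.3547)]: print(proj(c,[x,y,.06]))
go(.42,-.27,.30,-90)
```

```text
[[0.4197, -0.2701, 0.2997]]
t1 463 z 0.1253 circ [ 422.  -221.6   10.3] rect [ 422.3 -221.6] [19.7 20. ] 1.8
t2 485 z 0.1251 circ [ 409.  -163.3   10.4] rect [ 409.1 -163.5] [19.9 20.1] 1.1
t3 539 z 0.1253 circ [ 473.8 -179.2   10.6] rect [ 473.9 -179.2] [20.5 19.9] 84.6
rack 10053 ((495.8330993652344, -353.04608154296875), (62.668941497802734, 175.46603393554688), 87.73131561279297)
[400, 157]
[404, 119]
[409, 78]
[413, 34]
t 24.2 pos [ 0.4196 -0.2703  0.2999] yaw -90.0 -> dp [0.4, -0.3, -0.1] twist [-0.004, 0.003, 0.001] op 0.503 q7 -1.33 F [0.2, 0.4, 0.4]
```

View pics/w8.png

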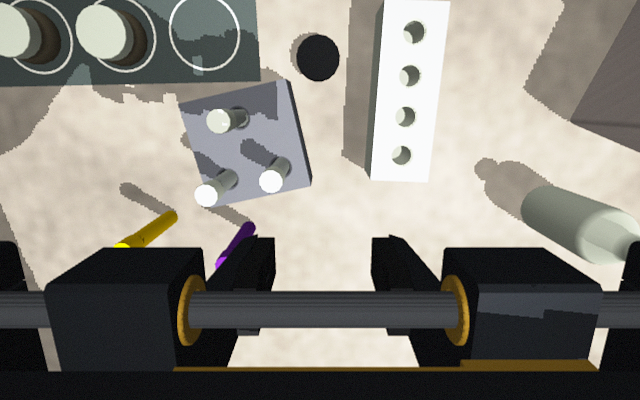

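The wrist view shows the rack holes at (402,155), (405,116), (410,75), (414,32) and the caps at (272,181), (206,194), (220,122). I'm computing tube-to-hole displacements from this one picture.

Run:
```python
from h import *
p=np.load('p8.npy');c=r.snapshot('wrist');M=np.load('m8.npy')
m=((abs(p[...,0]-.49)<.12)&(abs(p[...,1]+.353)<.05)&(abs(p[...,2]-.06)<.004)).astype(np.uint8)
m=cv2.morphologyEx(m,cv2.MORPH_CLOSE,np.ones((3,3)))
cs,h=cv2.findContours(m,cv2.RETR_CCOMP,cv2.CHAIN_APPROX_NONE)
for k,hh in zip(cs,h[0]):
    if hh[3]>=0 and cv2.contourArea(k)>100:
        q=k[:,0,:].astype(float);d=np.c_[(q[:,0]-c['cx'])/c['fx'],(q[:,1]-c['cy'])/c['fy'],np.ones(len(q))]@M[:3,:3].T
        w=M[:3,3]+d*((.06-M[2,3])/d[:,2])[:,None];(x,y),rad=cv2.minEnclosingCircle((w[:,:2]*1000).astype(np.float32))
        A=np.c_[2*w[:,:2],np.ones(len(w))];s=np.linalg.lstsq(A,(w[:,:2]**2).sum(1),rcond=None)[0]
        print('hole',np.round([x,y,rad],1),'fit',np.round(s[:2]*1000,1),round(1000*np.sqrt(s[2]+s[:2]@s[:2]),1))
d=np.array([np.cos(np.radians(-2.27)),np.sin(np.radians(-2.27))])
for k in (-60,-20,20,60): print(np.round(np.array([495.8,-353.05])+k*d,1))
go(.4215,-.2216,.118,-90)
```

```text
hole [ 436.2 -349.8   11.1] fit [ 436.3 -349.7] 10.6
hole [ 475.7 -351.5   11.2] fit [ 475.8 -351.2] 10.6
hole [ 515.4 -353.3   11.2] fit [ 515.4 -353.1] 10.6
hole [ 554.9 -354.6   11.2] fit [ 555.  -354.6] 10.6
[ 435.8 -350.7]
[ 475.8 -352.3]
[ 515.8 -353.8]
[ 555.8 -355.4]
t 24.25 pos [ 0.4196 -0.2704  0.3   ] yaw -90.0 -> dp [2.4, -48.2, 182.2] twist [-0.004, 0.003, 0.0] op 0.497 q7 -1.33 F [-0.5, 0.6, -0.0]
```

Request:
{"op": "step_arm", "data": {"motion": [{"dp":[2,-48,50],"twist":[-0.004,0.003,0],"hand":0},{"dp":[2,-48,100],"twist":[-0.004,0.003,0],"hand":0},{"dp":[2,-48,140],"twist":[-0.004,0.003,0],"hand":0},{"dp":[2,-48,140],"twist":[-0.004,0.003,0],"hand":0},{"dp":[2,-48,140],"twist":[-0.004,0.003,0],"hand":0}]}}

```text
clock: 24.88
tool_pos: [0.422, -0.2225, 0.1614]
eef_rot: [1.0, -0.0, 0.001, 0.001]
contact_force: [1.0, 0.3, 0.7]
opening: 0.499
finger_force: 0.0
```

```bash
python3 -c "
from h import *
go(.4217,-.2216,.118,-90)"
```

```text
t 24.88 pos [ 0.422  -0.2225  0.1614] yaw -90.0 -> dp [-0.4, -1.0, 43.4] twist [0.001, -0.002, -0.001] op 0.499 q7 -1.56 F [1.0, 0.3, 0.7]
```

Request:
{"op": "step_arm", "data": {"motion": [{"dp":[0,-1,25],"twist":[0,0,0],"hand":0},{"dp":[0,-1,43],"twist":[0,0,0],"hand":0},{"dp":[0,-1,43],"twist":[0,0,0],"hand":0},{"dp":[0,-1,43],"twist":[0,0,0],"hand":-0.4},{"dp":[0,-1,43],"twist":[0,0,0],"hand":-0.7}]}}

```text
clock: 25.5
tool_pos: [0.4219, -0.2216, 0.1184]
eef_rot: [1.0, -0.0, 0.001, 0.001]
contact_force: [-0.1, -0.1, -0.1]
opening: 0.301
finger_force: 0.0
```

Request:
{"op": "step_arm", "data": {"motion": [{"dp":[0,0,0],"twist":[0,0,0],"hand":-0.7},{"dp":[0,0,0],"twist":[0,0,0],"hand":-0.7},{"dp":[0,0,0],"twist":[0,0,0],"hand":-0.7},{"dp":[0,0,0],"twist":[0,0,0],"hand":-0.7}], "force": 12}}

```text
clock: 26.0
tool_pos: [0.4219, -0.2215, 0.118]
eef_rot: [1.0, -0.0, 0.001, 0.001]
contact_force: [-0.4, -0.0, 6.7]
opening: 0.235
finger_force: 12.0
```

```bash
python3 -c "
from h import *
go(.4217,-.2216,.118,-90)"
```

```text
t 26.0 pos [ 0.4219 -0.2215  0.118 ] yaw -90.0 -> dp [-0.2, 0.1, -0.0] twist [0.001, -0.002, -0.001] op 0.235 q7 -1.6 F [-0.4, -0.0, 6.7]
```

Request:
{"op": "step_arm", "data": {"motion": [{"dp":[0,0,-20],"twist":[0,0,0],"hand":-0.7},{"dp":[0,0,-60],"twist":[0,0,0],"hand":-0.7},{"dp":[5,40,-80],"twist":[0,0,0],"hand":-0.7},{"dp":[10,90,-80],"twist":[0,0,0],"hand":-0.7},{"dp":[14,128,-80],"twist":[0,0,0],"hand":-0.7}]}}

```text
clock: 26.62
tool_pos: [0.4348, -0.3514, 0.1978]
eef_rot: [1.0, -0.001, 0.0, 0.001]
contact_force: [0.8, -0.4, -0.6]
opening: 0.231
finger_force: 12.0
```

Request:
{"op": "step_arm", "data": {"motion": [{"dp":[0,0,0],"twist":[0,0,0],"hand":-0.7},{"dp":[0,0,10],"twist":[0,0,0],"hand":-0.7},{"dp":[0,0,20],"twist":[0,0,0],"hand":-0.7},{"dp":[0,0,20],"twist":[0,0,0],"hand":-0.7},{"dp":[0,0,20],"twist":[0,0,0],"hand":-0.7}]}}

```text
clock: 27.25
tool_pos: [0.4353, -0.3485, 0.1773]
eef_rot: [1.0, 0.0, 0.0, 0.0]
contact_force: [1.0, 0.3, -0.8]
opening: 0.231
finger_force: 12.0
```

```bash
python3 -c "
from h import *
go(.4360,-.3502,.118,-90)
c=snap('wrist','w9.png')
c=snap('scene');I=cv2.cvtColor(c['pixels'],cv2.COLOR_RGB2BGR);print(proj(c,[.436,-.35,.06]))
u,v=proj(c,[.436,-.35,.09]);cv2.imwrite('pics/s9.png',cv2.resize(I[v-50:v+50,max(u-70,0):u+70],None,fx=5,fy=5))"
```

```text
t 27.25 pos [ 0.4353 -0.3485  0.1773] yaw -90.0 -> dp [0.7, 1.7, 59.3] twist [0.0, -0.0, 0.001] op 0.231 q7 -1.33 F [1.0, 0.3, -0.8]
[150, 238]
```

View pics/s9.png

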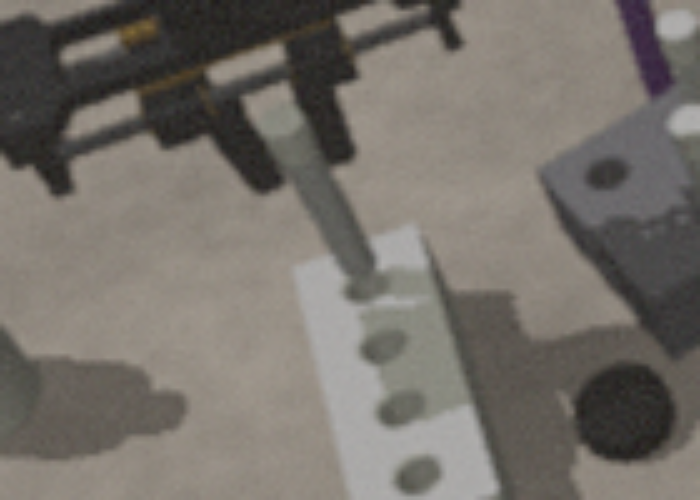

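The tube is held over hole 0 (about (365,290) in the crop). I'm inserting it, checking force partway down.

Request:
{"op": "step_arm", "data": {"motion": [{"dp":[0.5,1.5,0],"twist":[0,0,0],"hand":-0.7},{"dp":[0.5,1.5,5],"twist":[0,0,0],"hand":-0.7},{"dp":[0.5,1.5,12],"twist":[0,0,0],"hand":-0.7},{"dp":[0.5,1.5,18],"twist":[0,0,0],"hand":-0.7},{"dp":[0.5,1.5,22],"twist":[0,0,0],"hand":-0.7}]}}

```text
clock: 27.98
tool_pos: [0.4354, -0.3505, 0.1547]
eef_rot: [1.0, -0.0, -0.0, 0.0]
contact_force: [-0.0, 0.2, 0.4]
opening: 0.231
finger_force: 12.0
```

```bash
python3 -c "
from h import *
go(.4360,-.3502,.118,-90)"
```

```text
t 27.98 pos [ 0.4354 -0.3505  0.1547] yaw -90.0 -> dp [0.6, -0.3, 36.7] twist [0.0, 0.0, -0.0] op 0.231 q7 -1.34 F [-0.0, 0.2, 0.4]
```

Request:
{"op": "step_arm", "data": {"motion": [{"dp":[0.3,0,12],"twist":[0,0,0],"hand":-0.7},{"dp":[0.3,0,24],"twist":[0,0,0],"hand":-0.7},{"dp":[0.3,0,32],"twist":[0,0,0],"hand":-0.7},{"dp":[0.3,0,36],"twist":[0,0,0],"hand":-0.7},{"dp":[0.3,0,36],"twist":[0,0,0],"hand":-0.7}]}}

```text
clock: 28.6
tool_pos: [0.4359, -0.3506, 0.1191]
eef_rot: [1.0, -0.0, 0.0, 0.0]
contact_force: [-0.2, -0.1, -0.8]
opening: 0.234
finger_force: 12.0
```

Request:
{"op": "step_arm", "data": {"motion": [{"dp":[0,0,0],"twist":[0,0,0],"hand":-0.4},{"dp":[0,0,0],"twist":[0,0,0],"hand":0},{"dp":[0,0,0],"twist":[0,0,0],"hand":0},{"dp":[0,0,-40],"twist":[0,0,0],"hand":0},{"dp":[0,0,-60],"twist":[0,0,0],"hand":0}]}}

```text
clock: 29.22
tool_pos: [0.4365, -0.3509, 0.181]
eef_rot: [1.0, -0.0, 0.001, 0.001]
contact_force: [0.0, 1.1, -0.8]
opening: 0.5
finger_force: 0.0
```

```bash
python3 -c "
from h import *
go(.409,-.1634,.162,-90)
p=cloud(snap('top'));blob(p,'t',.436,-.35,.03,.1,.18);blob(cloud(snap('scene')),'t',.436,-.35,.03,.1,.15)
c=snap('top');print(find(c,'top','slidebox'),find(c,'top','jar0'))"
```

```text
t 29.23 pos [ 0.4365 -0.3509  0.181 ] yaw -90.0 -> dp [-27.6, -187.6, 18.6] twist [0.002, -0.002, -0.0] op 0.5 q7 -1.32 F [0.0, 1.1, -0.8]
t none
t 111 z 0.1229 circ [ 434.1 -350.7   11.4] rect [ 434.3 -351.6] [22.1 19.3] 32.7
[(0.73, [0.6538, -0.1086, 0.0378]), (0.62, [0.5262, -0.3452, 0.0617])] [(0.74, [0.5513, -0.04, 0.0421]), (0.57, [0.5532, 0.0566, 0.0416])]
```

Request:
{"op": "step_arm", "data": {"motion": [{"dp":[-7,-50,0],"twist":[0,0,0],"hand":0},{"dp":[-14,-100,0],"twist":[0,0,0],"hand":0},{"dp":[-21,-145,0],"twist":[0,0,0],"hand":0},{"dp":[-27,-180,5],"twist":[0,0,0],"hand":0},{"dp":[-27.5,-187.5,10],"twist":[0,0,0],"hand":0}]}}

```text
clock: 30.1
tool_pos: [0.4075, -0.1608, 0.1684]
eef_rot: [1.0, 0.002, -0.001, -0.0]
contact_force: [0.3, -0.9, -0.5]
opening: 0.497
finger_force: 0.0
```

Request:
{"op": "step_arm", "data": {"motion": [{"dp":[0,0,5],"twist":[0,0,0],"hand":0},{"dp":[0,0,5],"twist":[0,0,0],"hand":0},{"dp":[0,0,5],"twist":[0,0,0],"hand":0}]}}

```text
clock: 30.48
tool_pos: [0.4086, -0.1644, 0.1641]
eef_rot: [1.0, -0.001, 0.0, 0.001]
contact_force: [-0.6, 0.1, -0.8]
opening: 0.499
finger_force: 0.0
```

```bash
python3 -c "
from h import *
go(.409,-.1634,.118,-90)"
```

```text
t 30.48 pos [ 0.4086 -0.1644  0.1641] yaw -90.2 -> dp [0.4, -1.0, 46.1] twist [0.001, -0.001, -0.003] op 0.499 q7 -1.69 F [-0.6, 0.1, -0.8]
```

Request:
{"op": "step_arm", "data": {"motion": [{"dp":[0.5,-1,25],"twist":[0,0,0],"hand":0},{"dp":[0.5,-1,46],"twist":[0,0,0],"hand":0},{"dp":[0.5,-1,46],"twist":[0,0,0],"hand":0},{"dp":[0.5,-1,46],"twist":[0,0,0],"hand":-0.4},{"dp":[0.5,-1,46],"twist":[0,0,0],"hand":-0.7}]}}

```text
clock: 31.1
tool_pos: [0.4094, -0.1625, 0.119]
eef_rot: [1.0, -0.001, 0.001, 0.001]
contact_force: [-0.5, 0.3, -0.2]
opening: 0.297
finger_force: 0.0
```

Request:
{"op": "step_arm", "data": {"motion": [{"dp":[0,0,0],"twist":[0,0,0],"hand":-0.7},{"dp":[0,0,0],"twist":[0,0,0],"hand":-0.7},{"dp":[0,0,0],"twist":[0,0,0],"hand":-0.7},{"dp":[0,0,0],"twist":[0,0,0],"hand":-0.7}]}}

```text
clock: 31.6
tool_pos: [0.4095, -0.1624, 0.1187]
eef_rot: [1.0, -0.0, 0.001, 0.001]
contact_force: [-0.4, -0.3, 7.4]
opening: 0.229
finger_force: 12.0
```

```bash
python3 -c "
from h import *
go(.4758,-.3518,.25,-90)"
```

```text
t 31.6 pos [ 0.4095 -0.1624  0.1187] yaw -90.0 -> dp [66.7, 189.6, -130.9] twist [0.001, -0.002, -0.0] op 0.229 q7 -1.73 F [-0.4, -0.3, 7.4]
```

Request:
{"op": "step_arm", "data": {"motion": [{"dp":[0,0,-30],"twist":[0,0,0],"hand":-0.7},{"dp":[0,0,-80],"twist":[0,0,0],"hand":-0.7},{"dp":[0,0,-130],"twist":[0,0,0],"hand":-0.7},{"dp":[20,50,-130],"twist":[0,0,0],"hand":-0.7},{"dp":[40,100,-130],"twist":[0,0,0],"hand":-0.7}]}}

```text
clock: 32.22
tool_pos: [0.4495, -0.263, 0.2495]
eef_rot: [1.0, 0.001, 0.001, 0.001]
contact_force: [0.2, 1.0, -1.1]
opening: 0.231
finger_force: 12.0
```

Request:
{"op": "step_arm", "data": {"motion": [{"dp":[14,45,0],"twist":[0,0,0],"hand":-0.7},{"dp":[27,88,0],"twist":[0,0,0],"hand":-0.7},{"dp":[27,89.5,0],"twist":[0,0,0],"hand":-0.7},{"dp":[27,89.5,40],"twist":[0,0,0],"hand":-0.7},{"dp":[27,89.5,70],"twist":[0,0,0],"hand":-0.7}]}}

```text
clock: 32.85
tool_pos: [0.4752, -0.3501, 0.1772]
eef_rot: [1.0, 0.0, -0.0, -0.0]
contact_force: [0.5, -0.4, -1.4]
opening: 0.227
finger_force: 12.0
```

Request:
{"op": "step_arm", "data": {"motion": [{"dp":[0,0,0],"twist":[0,0,0],"hand":-0.7},{"dp":[0,0,0],"twist":[0,0,0],"hand":-0.7},{"dp":[0,0,0],"twist":[0,0,0],"hand":-0.7}]}}

```text
clock: 33.22
tool_pos: [0.4767, -0.3518, 0.1799]
eef_rot: [1.0, -0.0, 0.001, 0.001]
contact_force: [-0.4, 1.1, 0.3]
opening: 0.231
finger_force: 12.0
```

```bash
python3 -c "
from h import *
go(.4762,-.3520,.118,-90)"
```

```text
t 33.23 pos [ 0.4767 -0.3518  0.1799] yaw -90.0 -> dp [-0.7, 0.1, 61.9] twist [0.002, -0.003, -0.0] op 0.231 q7 -1.33 F [-0.4, 1.1, 0.3]
```

Request:
{"op": "step_arm", "data": {"motion": [{"dp":[-0.5,0,5],"twist":[0,0,0],"hand":-0.7},{"dp":[-0.5,0,10],"twist":[0,0,0],"hand":-0.7},{"dp":[-0.5,0,15],"twist":[0,0,0],"hand":-0.7},{"dp":[-0.5,0,20],"twist":[0,0,0],"hand":-0.7},{"dp":[-0.5,0,25],"twist":[0,0,0],"hand":-0.7}]}}

```text
clock: 33.85
tool_pos: [0.4754, -0.3516, 0.1529]
eef_rot: [1.0, -0.0, 0.0, 0.0]
contact_force: [0.6, 0.1, -0.7]
opening: 0.23
finger_force: 12.0
```

```bash
python3 -c "
from h import *
go(.4762,-.3520,.119,-90)"
```

```text
t 33.85 pos [ 0.4754 -0.3516  0.1529] yaw -90.0 -> dp [0.8, 0.4, 33.9] twist [0.0, -0.0, -0.0] op 0.23 q7 -1.35 F [0.6, 0.1, -0.7]
```

Free of force; I'm pushing it home, releasing, and going to tube 3.

Request:
{"op": "step_arm", "data": {"motion": [{"dp":[0.3,0,12],"twist":[0,0,0],"hand":-0.7},{"dp":[0.3,0,24],"twist":[0,0,0],"hand":-0.7},{"dp":[0.3,0,31],"twist":[0,0,0],"hand":-0.7},{"dp":[0.3,0,34],"twist":[0,0,0],"hand":-0.7},{"dp":[0.3,0,34],"twist":[0,0,0],"hand":-0.7}]}}

```text
clock: 34.48
tool_pos: [0.4759, -0.3517, 0.1195]
eef_rot: [1.0, -0.0, 0.0, 0.0]
contact_force: [-0.8, 0.1, -0.2]
opening: 0.228
finger_force: 12.0
```

Request:
{"op": "step_arm", "data": {"motion": [{"dp":[0,0,0],"twist":[0,0,0],"hand":-0.4},{"dp":[0,0,0],"twist":[0,0,0],"hand":0},{"dp":[0,0,0],"twist":[0,0,0],"hand":0},{"dp":[0,0,-40],"twist":[0,0,0],"hand":0},{"dp":[0,0,-60],"twist":[0,0,0],"hand":0}]}}

```text
clock: 35.1
tool_pos: [0.4763, -0.3519, 0.1811]
eef_rot: [1.0, -0.0, 0.001, 0.001]
contact_force: [0.7, -0.5, 0.2]
opening: 0.499
finger_force: 0.0
```

Request:
{"op": "step_arm", "data": {"motion": [{"dp":[0,-50,0],"twist":[0,0,0],"hand":0},{"dp":[-1,-100,0],"twist":[0,0,0],"hand":0},{"dp":[-2,-150,0],"twist":[0,0,0],"hand":0},{"dp":[-2,-172,10],"twist":[0,0,0],"hand":0},{"dp":[-2,-172,15],"twist":[0,0,0],"hand":0}]}}

```text
clock: 35.72
tool_pos: [0.474, -0.1778, 0.1642]
eef_rot: [1.0, 0.002, 0.0, -0.0]
contact_force: [0.1, -0.1, -0.4]
opening: 0.498
finger_force: 0.0
```

Request:
{"op": "step_arm", "data": {"motion": [{"dp":[0,0,0],"twist":[0,0,0],"hand":0},{"dp":[0,0,0],"twist":[0,0,0],"hand":0},{"dp":[0,0,0],"twist":[0,0,0],"hand":0}]}}

```text
clock: 36.1
tool_pos: [0.4738, -0.1809, 0.1644]
eef_rot: [1.0, -0.001, 0.001, 0.001]
contact_force: [0.6, 0.7, -0.5]
opening: 0.503
finger_force: 0.0
```

```bash
python3 -c "
from h import *
go(.4738,-.1788,.118,-90)
p=cloud(snap('top'))
blob(p,'h0',.434,-.35,.018,.1,.18);blob(p,'h1',.473,-.352,.018,.1,.18)"
```

```text
t 36.1 pos [ 0.4738 -0.1809  0.1644] yaw -90.1 -> dp [-0.1, -2.1, 46.4] twist [0.001, -0.001, -0.002] op 0.503 q7 -1.65 F [0.6, 0.7, -0.5]
h0 none
h1 none
```

Request:
{"op": "step_arm", "data": {"motion": [{"dp":[0,-1.5,25],"twist":[0,0,0],"hand":0},{"dp":[0,-1.5,46],"twist":[0,0,0],"hand":0},{"dp":[0,-1.5,46],"twist":[0,0,0],"hand":0},{"dp":[0,-1.5,46],"twist":[0,0,0],"hand":-0.4},{"dp":[0,-1.5,46],"twist":[0,0,0],"hand":-0.7}]}}

```text
clock: 36.78
tool_pos: [0.4744, -0.1785, 0.1191]
eef_rot: [1.0, -0.0, 0.001, 0.001]
contact_force: [-0.5, 0.2, -0.2]
opening: 0.294
finger_force: 0.0
```

Request:
{"op": "step_arm", "data": {"motion": [{"dp":[0,0,0],"twist":[0,0,0],"hand":-0.7},{"dp":[0,0,0],"twist":[0,0,0],"hand":-0.7},{"dp":[0,0,0],"twist":[0,0,0],"hand":-0.7},{"dp":[0,0,0],"twist":[0,0,0],"hand":-0.7}]}}

```text
clock: 37.28
tool_pos: [0.4744, -0.1784, 0.1189]
eef_rot: [1.0, -0.0, 0.001, 0.001]
contact_force: [0.3, -0.4, 6.0]
opening: 0.227
finger_force: 12.0
```

```bash
python3 -c "
from h import *
go(.5155,-.3534,.25,-90)"
```

```text
t 37.27 pos [ 0.4744 -0.1784  0.1189] yaw -90.0 -> dp [41.5, 175.1, -130.8] twist [0.001, -0.002, -0.0] op 0.227 q7 -1.69 F [0.3, -0.4, 6.0]
```

Request:
{"op": "step_arm", "data": {"motion": [{"dp":[0,0,-30],"twist":[0,0,0],"hand":-0.7},{"dp":[0,0,-80],"twist":[0,0,0],"hand":-0.7},{"dp":[0,0,-130],"twist":[0,0,0],"hand":-0.7},{"dp":[15,45,-130],"twist":[0,0,0],"hand":-0.7},{"dp":[30,95,-130],"twist":[0,0,0],"hand":-0.7}]}}

```text
clock: 37.9
tool_pos: [0.5044, -0.2734, 0.2494]
eef_rot: [1.0, 0.001, 0.001, 0.0]
contact_force: [1.4, -0.1, -0.1]
opening: 0.231
finger_force: 12.0
```

Request:
{"op": "step_arm", "data": {"motion": [{"dp":[8,40,0],"twist":[0,0,0],"hand":-0.7},{"dp":[12,79,0],"twist":[0,0,0],"hand":-0.7},{"dp":[12,80,0],"twist":[0,0,0],"hand":-0.7},{"dp":[12,80,40],"twist":[0,0,0],"hand":-0.7},{"dp":[12,80,70],"twist":[0,0,0],"hand":-0.7}]}}

```text
clock: 38.52
tool_pos: [0.5153, -0.3514, 0.1771]
eef_rot: [1.0, 0.001, -0.0, -0.001]
contact_force: [-0.3, -0.1, -1.3]
opening: 0.231
finger_force: 12.0
```

Request:
{"op": "step_arm", "data": {"motion": [{"dp":[0,0,0],"twist":[0,0,0],"hand":-0.7},{"dp":[0,0,0],"twist":[0,0,0],"hand":-0.7},{"dp":[0,0,0],"twist":[0,0,0],"hand":-0.7}]}}

```text
clock: 38.9
tool_pos: [0.5167, -0.3532, 0.18]
eef_rot: [1.0, -0.0, 0.001, 0.001]
contact_force: [-0.4, -0.9, -0.7]
opening: 0.227
finger_force: 12.0
```

```bash
python3 -c "
from h import *
go(.5158,-.3535,.119,-90)"
```

```text
t 38.9 pos [ 0.5167 -0.3532  0.18  ] yaw -90.0 -> dp [-1.0, 0.1, 61.0] twist [0.002, -0.003, -0.0] op 0.227 q7 -1.34 F [-0.4, -0.9, -0.7]
```

Request:
{"op": "step_arm", "data": {"motion": [{"dp":[-0.5,0,5],"twist":[0,0,0],"hand":-0.7},{"dp":[-0.5,0,10],"twist":[0,0,0],"hand":-0.7},{"dp":[-0.5,0,15],"twist":[0,0,0],"hand":-0.7},{"dp":[-0.5,0,20],"twist":[0,0,0],"hand":-0.7},{"dp":[-0.5,0,25],"twist":[0,0,0],"hand":-0.7}]}}

```text
clock: 39.52
tool_pos: [0.5152, -0.3531, 0.153]
eef_rot: [1.0, -0.0, 0.0, 0.0]
contact_force: [0.5, 0.0, -0.6]
opening: 0.23
finger_force: 12.0
```

```bash
python3 -c "
from h import *
go(.5158,-.3535,.119,-90)"
```

```text
t 39.52 pos [ 0.5152 -0.3531  0.153 ] yaw -90.0 -> dp [0.6, 0.3, 34.0] twist [0.0, -0.0, -0.0] op 0.23 q7 -1.35 F [0.5, 0.0, -0.6]
```

Free again; home, release, and back off to where the cameras are clear.

Request:
{"op": "step_arm", "data": {"motion": [{"dp":[0.3,0,12],"twist":[0,0,0],"hand":-0.7},{"dp":[0.3,0,24],"twist":[0,0,0],"hand":-0.7},{"dp":[0.3,0,31],"twist":[0,0,0],"hand":-0.7},{"dp":[0.3,0,34],"twist":[0,0,0],"hand":-0.7},{"dp":[0.3,0,34],"twist":[0,0,0],"hand":-0.7}]}}

```text
clock: 40.15
tool_pos: [0.5158, -0.3532, 0.1195]
eef_rot: [1.0, -0.0, 0.0, 0.0]
contact_force: [-0.2, -0.6, -0.4]
opening: 0.231
finger_force: 12.0
```

Request:
{"op": "step_arm", "data": {"motion": [{"dp":[0,0,0],"twist":[0,0,0],"hand":-0.4},{"dp":[0,0,0],"twist":[0,0,0],"hand":0},{"dp":[0,0,0],"twist":[0,0,0],"hand":0},{"dp":[0,0,-40],"twist":[0,0,0],"hand":0},{"dp":[0,0,-100],"twist":[0,0,0],"hand":0}]}}

```text
clock: 40.78
tool_pos: [0.5143, -0.3526, 0.2189]
eef_rot: [1.0, -0.0, -0.002, -0.001]
contact_force: [0.7, -1.3, 0.5]
opening: 0.498
finger_force: 0.0
```

Request:
{"op": "step_arm", "data": {"motion": [{"dp":[-50,20,-30],"twist":[0,0,0],"hand":0},{"dp":[-100,40,-60],"twist":[0,0,0],"hand":0},{"dp":[-150,70,-80],"twist":[0,0,0],"hand":0},{"dp":[-180,110,-80],"twist":[0,0,0],"hand":0},{"dp":[-200,150,-80],"twist":[0,0,0],"hand":0}]}}

```text
clock: 41.4
tool_pos: [0.3133, -0.5044, 0.3002]
eef_rot: [1.0, -0.001, 0.0, 0.001]
contact_force: [0.3, -0.9, -0.4]
opening: 0.496
finger_force: 0.0
```

Run:
```python
from h import *
print(r.get_state()['clock'],r.get_state()['tool_pos'])
c=snap('top','tend.png');p=cloud(c)
for x,y in [(.433,-.3495),(.473,-.3516),(.5123,-.3534)]: blob(p,'tube',x,y,.02,.1,.18)
blob(p,'jarA',.559,-.04,.045,.034,.05);blob(p,'jarB',.559,.055,.045,.034,.05);blob(p,'box',.655,-.11,.09,.03,.045)
ctr=np.array([.457,.3571]);u=np.array([np.cos(np.radians(81.5)),np.sin(np.radians(81.5))])
m=(np.hypot(p[...,0]-.455,p[...,1]-.345)<.05)&(p[...,2]>.06)&(p[...,2]<.1);q=p[m][:,:2];a=(q-ctr)@u
print('grip along',len(q),(a.min()+a.max())/2,'pointer -0.0117')
```

```text
41.4 [ 0.31325086 -0.50442063  0.30021827]
tube 62 z 0.1243 circ [ 432.9 -351.    10.9] rect [ 433.4 -349.9] [19.6 19.2] 38.9
tube 58 z 0.1241 circ [ 472.4 -352.1   11. ] rect [ 472.7 -351.6] [18.8 18.9] 37.4
tube 57 z 0.1253 circ [ 512.8 -353.5   10.8] rect [ 512.6 -352.7] [18.8 18.9] 85.1
jarA 214 z 0.0419 circ [556.8 -41.6  25.8] rect [555.8 -41.1] [46.  49.4] 87.3
jarB 215 z 0.0424 circ [558.2  56.6  25.7] rect [557.6  56.6] [46.  47.8] 87.5
box 604 z 0.0382 circ [ 653.6 -111.4   63.4] rect [ 655.5 -111.5] [ 51.3 120.5] 2.4
grip along 79 -0.011674998192407672 pointer -0.0117
```

View pics/tend.png

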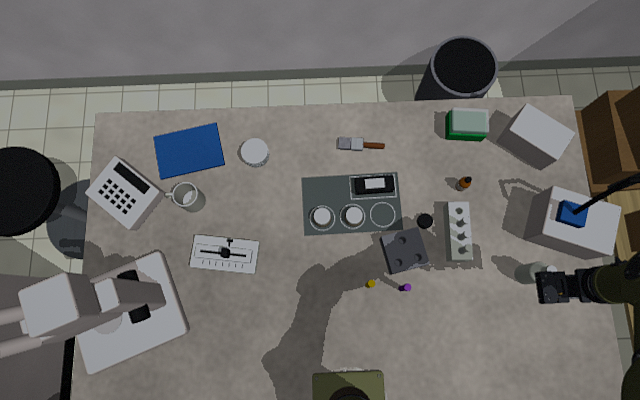

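The final view shows the jars in rings at (322,217) and (353,216), the box in its rectangle at (374,184), and three tubes in the rack. The block is empty, the grip is level with the pointer at (227,250), and the arm is clear. I'm handing the job in.

```bash
python3 -c "
from plant import r
print(r.finish_job())"
```

```text
the job is handed in; nothing more can be done
None
```

The job is handed in (the hand-in call returned no verdict): the final top-camera check showed the dimmer level with the pointer, both jars in rings, all three tubes home in the rack and the slide box square in its rectangle, after about 41 s of the 210 s allowed.

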